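# Put the growing channel on line: gate lever and flow wheel

### The arm

A 6-joint arm with a two-finger parallel gripper is mounted at the origin on the work surface. World frame = base frame: x ahead of the robot, y to its left, z up, the work surface at z = 0. Lengths are in m, angles in rad, forces in N, time in s.
With the tool pointing down it reaches from about 0.35 to 1 m from the base axis. Payload 7.1 kg.
Tool frame: the origin (TCP) lies midway between the tips of the shut fingers; the grasp point (between the pads) lies 19 mm behind it; y points along the fingers, x is the direction in which the jaws open and shut, and the axes are right-handed (so a half turn about y gives the same grasp; the last joint's range is limited). The gripper opens to 85 mm and grips with 20 to 120 N. Pads are 22 mm wide; open, the fingers measure 114 mm over their backs; the gripper's body (76 mm by 85 mm) begins 54 mm behind the grasp point. The pads swing forward as they close: fully open they stand 13 mm farther back than shut.
Start: joints at [1.18, 0.423, 1.63, -0, 1.089, -0.019], TCP at [0.227, 0.582, 0.231] pointing down, gripper open.
Joint ranges: [-3, 3], [-0.9, 2.11], [0.09, 2.58], [-1.31, 4.45], [0.11, 2.69], [-2.54, 2.54]. Speed limits (rad/s): [2.39, 2.39, 3.01, 3.14, 3.14, 3.14].

### API

Orientations are given as a 3x3 rotation matrix whose columns are the frame's x, y, z axes.
In Python, from workcell import r gives the robot as it stands.
- The arm moves only by the tool jog_arm, never from a script. Its argument "commands" is a list of rows, each a list of 6 numbers: the shift along the world's x, y, z in cm, then the turn, a rotation vector about the world's x, y, z in degrees. In form: [[x, y, z, wx, wy, wz], ...]. A call has 1 to 5 rows; each row is the pose to reach, as a shift and turn from the pose measured when the call began; what a row does not reach only later rows make up. A row lasts 1/8 s, in which the tool goes at most 62.5 mm and 10.7 degrees, less where a joint would pass 70% of its speed; a pose out of reach is approached as far as the arm can. A call with a gripper value outside its range is refused whole. "grip" is the gripper's target within -1 to 1 (fully open at 1, half-way at 0, shut at -1), set as the call begins (left out, the last holds). The fingers move at their own pace and stop on an object; "force" is the grip in N (left out, the last holds). Time passes only in rows, so rows that repeat a pose let the fingers close. It gives the time, the measured TCP pose, the force and the opening at its end, in the units of the state.
- r.get_obs(): the state, without advancing time (a new reading comes with each control period).
- r.capture(name): name is "side" or "top"; returns the picture (384x512x3 uint8, red, green, blue); there is no depth.
- r.camera_info(name): a dict with "fx", "fy", "cx", "cy" (pixels), "position" and "rotation" of the camera in the world. Camera axes: x right, y down, z forward; pixel columns grow to the right and rows downward; lengths in m; the calibration is good to about 2 mm. A picture is of the moment at which its call begins. camera_info takes no time and is no camera call.
- r.hand_in(): hands the job in, once; it reports no verdict.
Trained networks look in the newest picture that a camera, given by its name, has taken for a name from the list of things; names that differ only in an ending like _2 or _b are one class to them, and where a whole thing is asked for, a point or a joint stands for the part that bears it (a point fixed in the world has none). Each returns a list of dicts, best first, with "score" (0 to 1); they miss things now and then, are a little off and sometimes report something else, mostly with a low value. They report only what shows in the picture. A call takes as long as a camera call. They do not tell look-alikes from the thing itself.
- r.silhouettes(name, camera): "pixels" (384x512 bool, what is visible of it) and "box" ([left, top, right, bottom] in pixels, round what is visible of it).
- r.tip_of(name, camera): "xy" ([column, row] in pixels: a listed point, or the origin of a listed thing).
The state is a dict: "time_s": time; "q": joint angles; "qvel": joint speeds; "tau": joint torques, N m; "eef_pos": TCP position; "eef_rot": TCP orientation; "wrist_force": force on the tool from outside, world axes, zero at the start; "torque": the same for the moment, N m; "gripper_width": finger opening in m.
Only numpy, scipy, OpenCV 4.12 (cv2) and the standard library are available. Lean on these libraries where they do the work, as an engineer would, in place of code of your own. Each camera call takes 0.05 s, during which the arm holds its last target.

### The job

Open the feed gate first: take the red handle of its yellow counterweighted lever and ease it up and over, past its balance point, all the way to its other stop so that it rests open by itself; keep it in hand, never letting it drop or slam. Then turn the blue flow wheel until the red pointer on its rim stands right over the green mark, without shifting the mark, and let go. Leave the other things on the bench where they are.

Things in the scene. Friction and masses are not known exactly. Their poses are not given: they have to be found in the camera images.
- gate_arm (a joint): Angle (rad) of the yellow gate lever: 0 = closed, level, pointing to the stand's +y side; grows as the handle is lifted; 1.92 = open stop, 20 degrees past upright. The lever with its steel counterweight (1.2 kg in all, give or take) falls shut below a balance point somewhere in 0.6 to 1.2 rad (differs each start), open beyond it. It takes 2 to 4 N at the handle; let go, it drops fast.
- gate_hinge (a point): Pivot of the gate lever, fixed, 170 mm above the bench. x = hinge axis, level, pointing away from the handle's free end, roughly away from the robot (yaw varies); y = direction of the closed lever; z up. The lever swings in the plane x = 0, from +y over the top towards -y. Blue post and pipe stand at x > 6 mm.
- gate_grip (a point): Point to hold on the red handle, a round bar 18 mm thick parallel to the hinge axis, from the lever's face to its free end 65 mm in front. In the hinge frame: x = -45 mm, y = 130 cos q, z = 130 sin q mm at lever angle q. Pinched across, the bar can turn between the fingers, so the gripper need not turn with the lever. The point's axes turn with the lever.
- gate_roof (a point): Middle of the underside's front edge of the white growing channel above the gate, 415 mm over the bench (in the hinge frame x = -45, y = 60, z = 245 mm); axes as the hinge. The channel runs 185 mm to each side in y, 90 mm back in x and is 50 mm high (seedlings on top). It overhangs the whole swing: the gripper must lean back 25 to 45 degrees, coming from the -x side.
- gate_stand: The fixed gate stand; origin on the bench under the pivot, axes as the hinge. Steel foot x 0 to 110, y -110 to 230 mm, 12 mm thick; two 22 mm posts at x = 70, y = -95 and 215 mm carry the channel on level brackets 22 mm wide (x 0 to 80 mm, 403 to 415 mm high).
- flow_axis (a point): Point on the upright axis of the blue flow wheel, 125 mm above the bench, the height to grip; fixed. A black grip bar passes through it: 70 mm long, 22 mm wide, 100 to 140 mm high, its length pointing at the red pointer. Stiff (0.15 N m), stays where left. It starts 1.2 to 2.9 rad anticlockwise (from above) of the mark: turn clockwise, regrasping; it can go 0.4 rad past the mark.
- flow_valve: The fixed grey valve under the wheel; origin on the bench on the wheel's axis. Foot 150 mm square, 10 mm thick; the wheel's blue ring is 134 mm across over all, 83 to 97 mm above the bench, with three spokes.
- flow_pointer (a point): Foot of the red pointer tab (12 mm wide, 6 mm thick) hanging on the wheel's rim, 70 mm from the wheel's axis, 71 mm above the bench; turns with the wheel.
- flow_mark (a point): Top of the green mark tab (12 mm wide, 6 mm thick, standing up from the valve's white collar), 70 mm from the wheel's axis, 69 mm above the bench, on the far side from the robot, give or take 55 degrees. The pointer is right when it stands over this. The mark is stiff but can be forced: do not push it.
- cup_a: Bystander: black net cup with a seedling, 62 mm across, 57 mm high (seedling to 115 mm); origin under its centre.
- cup_b: Bystander: a second such cup.
- cup_c: Bystander: a third such cup.
- feed_bottle: Bystander: grey bottle, 68 mm across, 170 mm high; origin under its centre.
- jug: Bystander: clear mug-shaped measuring jug, 90 mm across, 110 mm high; origin under its centre.
- brush: Bystander: hand brush lying on the bench; origin under its middle.
- plug_tray: Bystander: black tray of seedlings, 220 by 140 by 35 mm (seedlings to 70 mm); origin under its centre.
There are look-alikes about, which are no part of the job. Leave any orange look-alike of the flow_valve alone.

How it is judged:
On the way, in this order (a step that is already met when the one before it is completed fails the run):
1. the gate lever stands at its open stop (beyond 1.85 rad) and is still (value of joint gate_arm above 1.85 rad and velocity of joint gate_arm below 0.3 rad/s), for 0.2 s.
2. the red pointer stands over the green mark (within 6 mm) with the gate still open (horizontal distance between flow_pointer and flow_mark below 0.006 m and value of joint gate_arm above 1.85 rad), for 0.2 s.
At the end, for the whole second after the job is handed in: The gate lever rests by itself at its open stop (beyond 1.85 rad) and the red pointer is within 6 mm, seen from above, of the green mark (all of step 2); the robot touches nothing.
It fails at once if the gate lever swings faster than 2 rad/s (dropped or slammed) (velocity of joint gate_arm above 2 rad/s or velocity of joint gate_arm below -2 rad/s).
It fails at once if the green mark is shifted by more than 6 mm (distance of flow_mark from where it was at the start of the episode above 0.006 m).
It fails at once if a bystander is moved by more than 30 mm (distance of any of cup_a, cup_b, cup_c, feed_bottle, jug, brush, plug_tray from where it was at the start of the episode above 0.03 m).
It also fails if it takes over 61 s, if anything falls off the work surface, if the arm or the gripper's body presses on something with over 40 N, if the wrist force passes 120 N, or if a joint passes its speed limit or range.

## Working session

There is one attempt and no reset: what is moved stays moved. The work goes in short steps, Python scripts to look and compute and a tool call to move; the robot and the scene stay as the last step left them, time stands still between calls to the robot, and variables do not carry over. Pictures are saved under pics/ and viewed, and the job is handed in when it is done.

Besides the shell and the picture viewer there is one more tool, called after "Request:" by a JSON object that holds its "op" and its "data", one argument or row to a line. jog_arm: Moves the arm, as the interface text tells. Its arguments: {"type":"object","properties":{"commands":{"type":"array","items":{"type":"array","items":{"type":"number"}}},"grip":{"type":"number"},"force":{"type":"number"}},"required":["commands"]}

```bash
ls; mkdir -p pics; python3 - <<'E'
from workcell import r
import cv2,numpy as np
for n in ("side","top"):
    im=r.capture(n); cv2.imwrite(f"pics/{n}0.png",cv2.resize(im[:,:,::-1],(800,600),interpolation=cv2.INTER_CUBIC))
    c=r.camera_info(n); print(n,{k:np.round(v,4).tolist() for k,v in c.items() if not isinstance(v,str)})
o=r.get_obs()
for k,v in o.items(): print(k,np.round(v,3).tolist())
E
```

```text
pics
side {'fx': 498.3251, 'fy': 498.3251, 'cx': 252.4783, 'cy': 189.2967, 'position': [-0.1938, -1.5147, 1.2992], 'rotation': [[0.8961, -0.2566, 0.3623], [-0.4432, -0.4704, 0.7631], [-0.0253, -0.8443, -0.5353]]}
top {'fx': 353.1458, 'fy': 353.1458, 'cx': 253.7125, 'cy': 196.0535, 'position': [0.3111, -0.0603, 1.4537], 'rotation': [[0.0067, -0.9867, 0.1626], [-0.9999, -0.0054, 0.0088], [-0.0078, -0.1627, -0.9867]]}
time_s 0.1
q [1.18, 0.424, 1.631, -0.0, 1.089, -0.019]
qvel [-0.0, -0.002, -0.002, 0.0, 0.002, -0.001]
tau [0.0, -55.843, -28.244, -0.0, 0.003, -0.0]
eef_pos [0.227, 0.582, 0.231]
eef_rot [[0.363, -0.001, -0.932], [0.932, -0.001, 0.363], [-0.001, -1.0, 0.0]]
wrist_force [-0.441, -0.044, 0.044]
torque [-0.018, 0.022, 0.064]
gripper_width 0.085
```

View pics/side0.png

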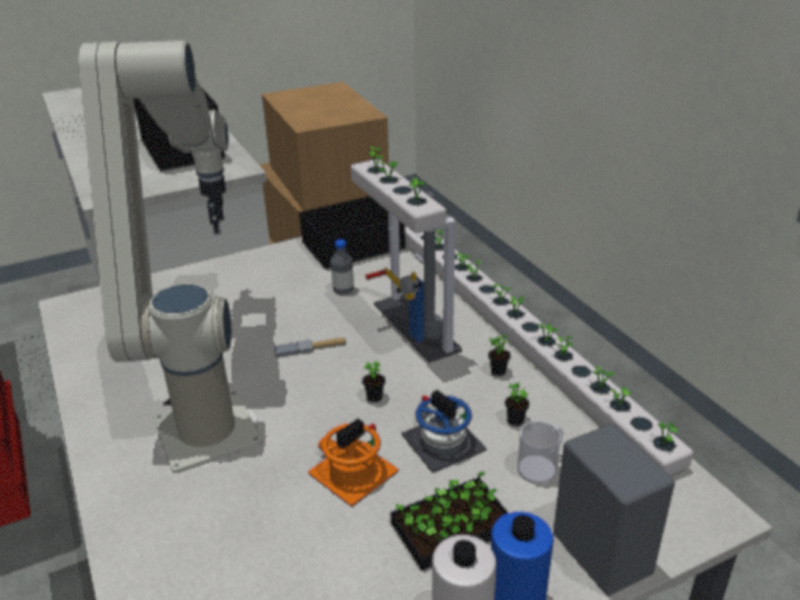

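View pics/top0.png

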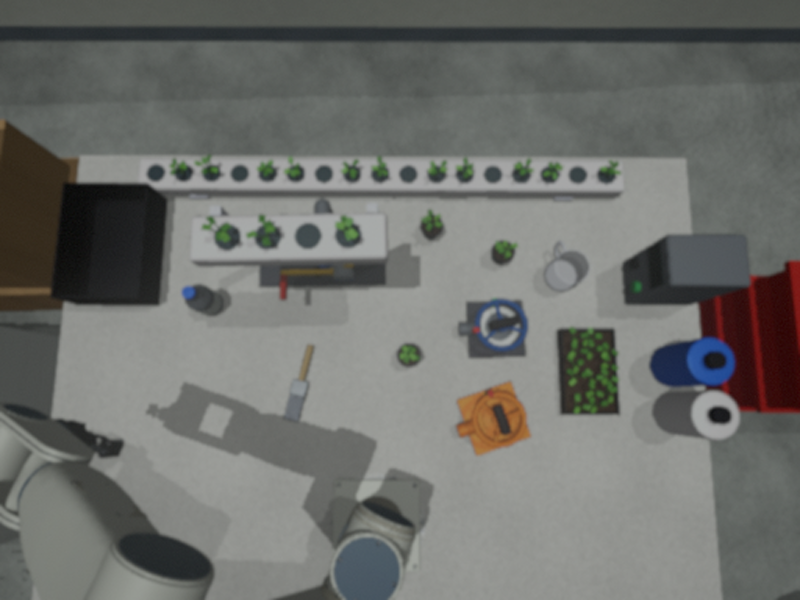

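The side picture (800 px scale) shows the gate at about (410,290), with its red handle at (378,273). The blue wheel is at (443,415) and the orange look-alike at (350,450). In the top picture the handle is at (283,288), the blue wheel at (500,325) and the orange one at (500,415).

```bash
cat > h.py <<'E'
from workcell import r
import numpy as np, cv2
from scipy.optimize import least_squares
def cam(n):
    c=r.camera_info(n); return c,np.array(c['rotation']),np.array(c['position'])
def proj(n,p):
    c,R,t=cam(n); q=(np.atleast_2d(p)-t)@R; return np.stack([c['fx']*q[:,0]/q[:,2]+c['cx'],c['fy']*q[:,1]/q[:,2]+c['cy']],1)
def ray(n,uv):
    c,R,t=cam(n); d=R@np.array([(uv[0]-c['cx'])/c['fx'],(uv[1]-c['cy'])/c['fy'],1]); return t,d/np.linalg.norm(d)
def onz(n,uv,z):
    t,d=ray(n,uv); return t+d*(z-t[2])/d[2]
def tri(a,b):
    (p,d),(q,e)=ray('side',a),ray('top',b)
    A=np.stack([d,-e],1); s=np.linalg.lstsq(A,q-p,rcond=None)[0]
    x,y=p+s[0]*d,q+s[1]*e; return (x+y)/2,np.linalg.norm(x-y)
E
python3 - <<'E'
from h import *
for n in ['gate_grip','gate_hinge','gate_roof','gate_stand','flow_axis','flow_valve','flow_pointer','flow_mark']:
    for c in ('side','top'):
        l=r.tip_of(n,c); print(n,c,[(np.round(d['xy'],1).tolist(),round(d['score'],2)) for d in l[:4]])
for n,c,b in (('side','g',(210,90,300,240)),('side','w',(190,235,310,325)),('top','w',(280,180,350,300)),('top','g',(115,125,255,205))):
    im=r.capture(n)[b[1]:b[3],b[0]:b[2]] if False else r.capture(n)[:, :, ::-1][b[1] if n=='side' or 1 else 0:b[3],b[0]:b[2]]
    k=min(800/im.shape[1],600/im.shape[0]); print(n,c,b,k); cv2.imwrite(f'pics/{n}_{c}1.png',cv2.resize(im,None,fx=k,fy=k,interpolation=cv2.INTER_CUBIC))
E
```

```text
gate_grip side [([238.0, 172.7], 0.51)]
gate_grip top [([179.5, 183.4], 0.74)]
gate_hinge side [([237.8, 175.2], 0.58), ([262.7, 185.1], 0.55)]
gate_hinge top []
gate_roof side [([288.1, 259.0], 0.72), ([242.7, 131.5], 0.58)]
gate_roof top [([362.3, 174.5], 0.74), ([188.2, 171.1], 0.68)]
gate_stand side [([260.6, 223.0], 0.97)]
gate_stand top [([224.0, 185.7], 0.77)]
flow_axis side [([224.9, 274.2], 0.85), ([286.8, 259.7], 0.72)]
flow_axis top [([321.7, 204.5], 0.88), ([322.0, 265.1], 0.71)]
flow_valve side [([281.4, 281.4], 0.98), ([197.8, 223.3], 0.74), ([225.8, 302.0], 0.72), ([292.3, 261.2], 0.7)]
flow_valve top [([315.1, 265.2], 0.94), ([315.3, 211.4], 0.7), ([374.9, 232.9], 0.23)]
flow_pointer side [([237.3, 275.3], 0.97), ([270.4, 257.1], 0.78)]
flow_pointer top [([300.7, 213.8], 0.76), ([310.8, 249.6], 0.69)]
flow_mark side [([294.6, 263.8], 0.67), ([238.6, 279.3], 0.61), ([326.3, 268.2], 0.51)]
flow_mark top [([311.4, 248.1], 0.8), ([314.3, 189.0], 0.7), ([362.2, 176.3], 0.44), ([275.8, 148.7], 0.24)]
side g (210, 90, 300, 240) 4.0
side w (190, 235, 310, 325) 6.666666666666667
top w (280, 180, 350, 300) 5.0
top g (115, 125, 255, 205) 5.714285714285714
```

View pics/side_g1.png

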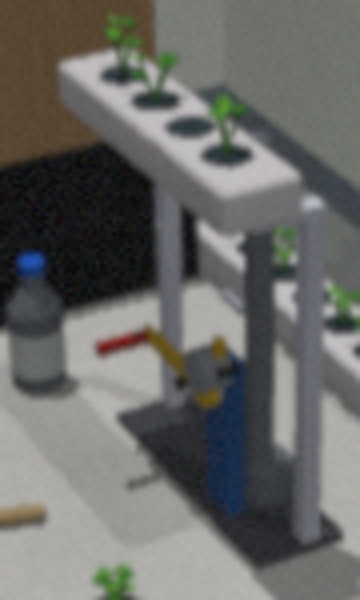

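View pics/side_w1.png

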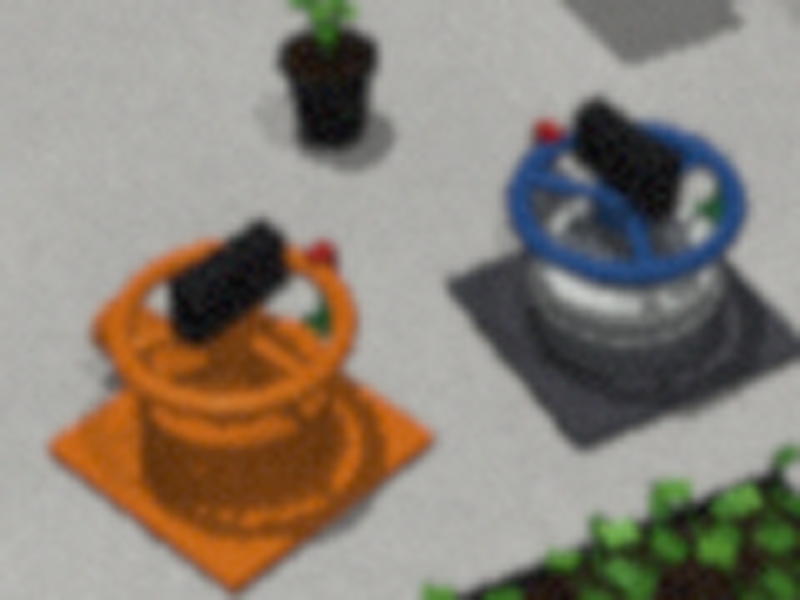

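View pics/top_w1.png

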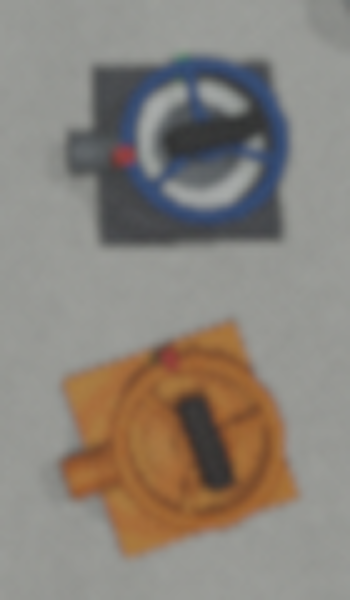

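View pics/top_g1.png

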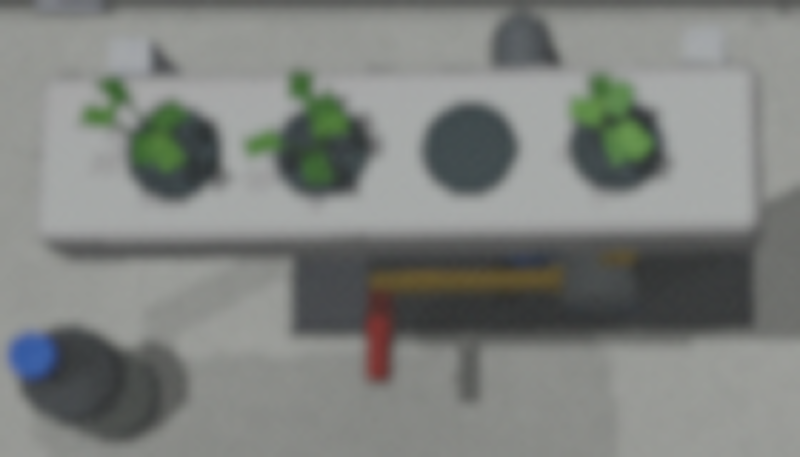

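The crops settle which wheel is meant. The blue ring on a dark foot matches the description: in the side crop its pointer is at (547,132) and its green mark at (712,207). The all-orange one is the look-alike. The gate handle in the top crop runs from (381,292) to (378,380). Next I fit the poses.

```bash
python3 - <<'E'
from h import *
S=lambda x,y:(210+x/4,90+y/4); T=lambda x,y:(115+x/5.714,125+y/5.714)
P=[('side',S(228,230),(-45,-125,245)),('side',S(62,97),(-45,245,245)),('side',S(58,65),(-45,245,295)),('side',S(222,200),(-45,-125,295)),('side',S(300,180),(45,-125,295)),
('top',T(43,80),(45,245,295)),('top',T(752,68),(45,-125,295)),('top',T(757,232),(-45,-125,295)),('top',T(40,240),(-45,245,295)),
('top',T(378,378),(-65,130,0)),('side',S(100,349),(-65,130,0)),('side',S(148,334),(-2,130,0)),
('top',T(295,333),(0,230,-160)),('top',T(752,328),(0,-110,-160)),('side',S(120,413),(0,230,-158)),('side',S(262,564),(0,-110,-170))]
def w(p,l):
    c,s=np.cos(p[2]),np.sin(p[2]); l=np.array(l)/1e3; return np.array([p[0]+c*l[0]-s*l[1],p[1]+s*l[0]+c*l[1],.17+l[2]])
def f(p): return np.concatenate([proj(c,w(p,l))[0]-np.array(uv) for c,uv,l in P])
s=least_squares(f,[.6,.1,0],loss='soft_l1'); p=s.x; print('hinge',np.round(p,4)); print(np.round(f(p).reshape(-1,2),1).tolist())
for n,l in (('grip',(-45,130,0)),): print(n,w(p,l))
np.save('gate.npy',p)
# wheel
W=lambda x,y:(190+x*.15,235+y*.15); V=lambda x,y:(280+x/5,180+y/5)
print('axis net',tri((286.8,259.7),(321.7,204.5)))
print('ring',onz('top',V(206,138),.09))
print('pointer', tri(W(547,132),V(123,155)), onz('top',V(123,156),.08))
print('mark', tri(W(712,207),V(184,58)), onz('top',V(184,58),.069), onz('side',W(710,203),.069))
# ring fit: blue pixels
for c in('top','side'):
    im=r.capture(c).astype(int); b=(im[...,2]>im[...,0]+30)&(im[...,2]>im[...,1]+20)
    ys,xs=np.nonzero(b); 
    m=(xs>290)&(xs<345)&(ys>185)&(ys<232) if c=='top' else (xs>262)&(xs<305)&(ys>250)&(ys<280)
    q=np.array([onz(c,(x,y),.09) for x,y in zip(xs[m],ys[m])])
    res=least_squares(lambda v:np.hypot(q[:,0]-v[0],q[:,1]-v[1])-.060,[.29,-.25] if 0 else q[:,:2].mean(0),loss='soft_l1',f_scale=.004)
    print(c,m.sum(),res.x,(q[:,:2].min(0)+q[:,:2].max(0))/2,np.ptp(q[:,:2],axis=0))
for n,c in (('cup_a','top'),('jug','top'),('feed_bottle','top'),('brush','top')):
    print(n,[(np.round(onz(c,d['xy'],0.0),3).tolist(),round(d['score'],2)) for d in r.tip_of(n,c)[:4]])
E
```

```text
hinge [0.6075 0.0893 0.0154]
[[-2.1, 3.7], [-1.3, 2.0], [-1.0, -0.8], [-0.8, -0.7], [0.7, -1.1], [-0.4, -2.5], [1.9, -1.8], [1.2, -0.5], [-1.5, -0.6], [0.4, -0.2], [-1.0, 0.6], [-0.2, 0.8], [-0.6, -0.7], [0.8, -0.6], [-1.2, 0.1], [-1.9, 2.4]]
grip [0.56046476 0.21862149 0.17      ]
axis net (array([ 0.50384987, -0.30998198,  0.11268308]), np.float64(0.006483371935675437))
ring [ 0.4918133  -0.31071428  0.09      ]
pointer (array([ 0.47900866, -0.24562736,  0.09837517]), np.float64(0.004011913593783105)) [ 0.47857448 -0.24738882  0.08      ]
mark (array([ 0.55917589, -0.30037974,  0.05410679]), np.float64(0.004472454999236824)) [ 0.55864769 -0.29865717  0.069     ] [ 0.54857547 -0.31123989  0.069     ]
top 313 [ 0.49162405 -0.30657562] [ 0.49070273 -0.30633442] [0.12550214 0.12472952]
side 338 [ 0.499892   -0.30397121] [ 0.49631704 -0.30725195] [0.1320378  0.12782582]
cup_a [([0.757, -0.14, 0.0], 0.75), ([0.424, -0.076, 0.0], 0.74), ([0.68, -0.326, 0.0], 0.59)]
jug [([0.638, -0.487, 0.0], 0.59)]
feed_bottle [([0.542, 0.463, 0.0], 0.98)]
brush [([0.358, 0.21, 0.0], 0.61)]
```

```bash
cat >> h.py <<'E'
from scipy.spatial.transform import Rotation as Ro
def Rt(a,yaw=0.0154):
    a=np.deg2rad(a); x=np.array([-np.sin(yaw),np.cos(yaw),0]); h=np.array([np.cos(yaw),np.sin(yaw),0])
    y=np.sin(a)*h-np.cos(a)*np.array([0,0,1]); return np.stack([x,y,np.cross(x,y)],1)
def delta(p,R):
    o=r.get_obs(); d=(np.array(p)-o['eef_pos'])*100; w=np.degrees((Ro.from_matrix(R)*Ro.from_matrix(np.array(o['eef_rot'])).inv()).as_rotvec())
    print('delta',np.round(d,2).tolist(),np.round(w,2).tolist(),'|w|',round(np.linalg.norm(w),1))
E
python3 - <<'E'
from h import *
delta([.49,.2186,.26],Rt(40))
E
```

```text
delta [26.3, -36.37, 2.87] [-7.13, -39.61, 21.27] |w| 45.5
```

Request:
{"op": "jog_arm", "data": {
  "commands": [
    [4,-5,1,-1.4,-7.9,4.2],
    [8,-10,2,-2.8,-15.8,8.5],
    [12,-15,3,-4.2,-23.7,12.7],
    [16,-20,3,-5.6,-31.6,17],
    [20,-25,3,-7.1,-39.6,21.3]
  ],
  "grip": 1
}}

```text
time_s: 2.02
eef_pos: [0.4202, 0.3415, 0.2623]
eef_rot: [[-0.015, 0.642, -0.767], [1.0, 0.011, -0.01], [0.002, -0.767, -0.642]]
wrist_force: [1.7, -0.6, 1.0]
gripper_width: 0.0854
```

```bash
python3 - <<'E'
from h import *
delta([.49,.2186,.26],Rt(40)); delta([.5745,.2186,.153],Rt(40)); print(r.get_obs()['q'])
E
```

```text
delta [6.98, -12.29, -0.23] [-0.13, -0.09, 0.02] |w| 0.2
delta [15.43, -12.29, -10.93] [-0.13, -0.09, 0.02] |w| 0.2
[ 0.95010073  0.16068851  2.12071556 -0.99845806  0.65971973  0.12140001]
```

Request:
{"op": "jog_arm", "data": {
  "commands": [
    [3.5,-6,0,0,0,0],
    [7,-12.3,0,0,0,0],
    [7,-12.3,0,0,0,0]
  ]
}}

```text
time_s: 2.4
eef_pos: [0.4911, 0.2151, 0.2626]
eef_rot: [[-0.011, 0.642, -0.767], [1.0, 0.008, -0.007], [0.002, -0.767, -0.642]]
wrist_force: [-0.4, 0.2, 0.6]
gripper_width: 0.0858
```

```bash
python3 - <<'E'
from h import *
delta([.5745,.2186,.153],Rt(40)); print(r.get_obs()['q'])
for n,b in (('side',(200,80,300,190)),('top',(115,120,265,220))):
    im=r.capture(n)[b[1]:b[3],b[0]:b[2],::-1]; k=min(800/im.shape[1],600/im.shape[0]); cv2.imwrite(f'pics/{n}_2.png',cv2.resize(im,None,fx=k,fy=k,interpolation=cv2.INTER_CUBIC))
E
```

```text
delta [8.34, 0.35, -10.96] [-0.12, -0.07, 0.27] |w| 0.3
[ 0.58724284  0.09630667  2.19934874 -1.01470849  0.42288785 -0.13461762]
```

View pics/side_2.png

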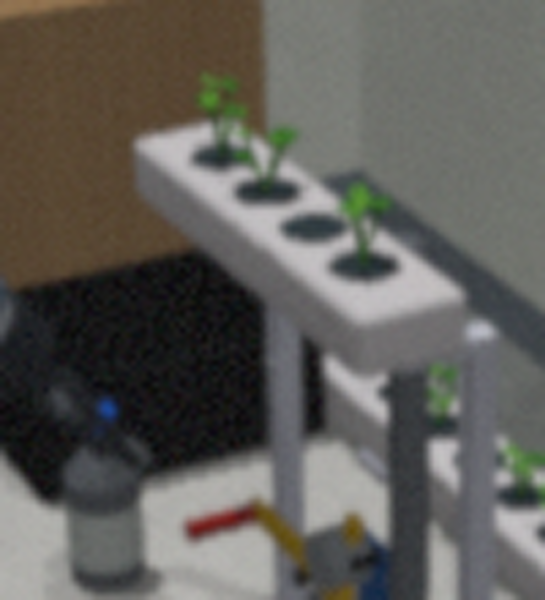

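View pics/top_2.png

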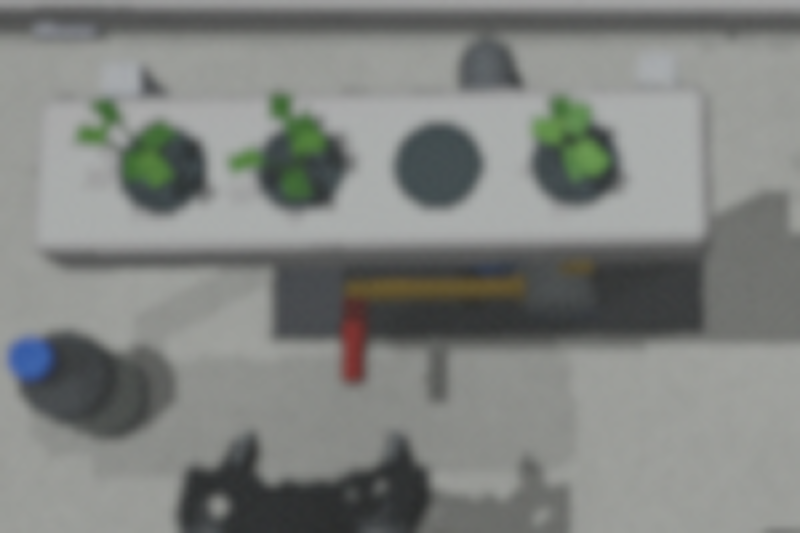

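Top crop: the open finger tips are at (243,440) and (397,440), and the handle is at x≈352, rows 300–380. I compare both with the calibration.

```bash
python3 - <<'E'
from h import *
o=r.get_obs(); e=o['eef_pos']; R=np.array(o['eef_rot'])
print(proj('top',[e-.013*R[:,1]+s*.05*R[:,0] for s in (-1,0,1)]), 'seen',(115+243/5.333,120+440/5.333),(115+397/5.333,))
for n in('top','side'):
    im=r.capture(n).astype(int); m=(im[...,0]>im[...,1]+45)&(im[...,0]>im[...,2]+45)
    m[:, :150]=0; m[:150]=0; m[200:]=0; m[:,270:]=0
    ys,xs=np.nonzero(m); P=np.stack([xs,ys],1); c=P.mean(0); u=np.linalg.svd(P-c)[2][0]; t=(P-c)@u
    print(n,len(xs),c,c+u*t.min(),c+u*t.max())
    if n=='top': ct=c
    else: print(tri(c,ct))
print(onz('top',ct,.17))
E
```

```text
[[189.88594611 202.31983267]
 [175.13116781 202.39403084]
 [160.38200597 202.46820077]] seen (160.56534783423965, 202.50515657228578) (189.44215263453964,)
top 31 [180.83870968 184.77419355] [180.8220155  179.99712734] [180.85697379 190.00049983]
side 26 [239.61538462 175.19230769] [234.84513606 176.37579362] [245.90845547 173.63101362]
(array([0.56551233, 0.21974962, 0.17519461]), np.float64(0.006097693431694513))
[0.56362087 0.22185504 0.17      ]
```

Request:
{"op": "jog_arm", "data": {
  "commands": [
    [3.0,0.4,-4.0,0,0,0.3],
    [5.7,0.45,-7.5,0,0,0.3],
    [8.3,0.45,-10.8,0,0,0.3],
    [8.3,0.45,-10.8,0,0,0.3]
  ]
}}

```text
time_s: 3.1
eef_pos: [0.5794, 0.2293, 0.1712]
eef_rot: [[-0.017, 0.613, -0.79], [1.0, 0.008, -0.015], [-0.003, -0.79, -0.613]]
wrist_force: [0.8, 0.3, -0.1]
gripper_width: 0.0854
```

```bash
python3 - <<'E'
from h import *
delta([.5745,.2192,.154],Rt(40)); print(r.get_obs()['q'])
for n,b in (('side',(200,100,300,200)),('top',(115,120,265,220))):
    im=r.capture(n)[b[1]:b[3],b[0]:b[2],::-1]; k=min(800/im.shape[1],600/im.shape[0]); cv2.imwrite(f'pics/{n}_3.png',cv2.resize(im,None,fx=k,fy=k,interpolation=cv2.INTER_CUBIC))
E
```

```text
delta [-0.49, -1.01, -1.72] [0.19, -2.21, -0.06] |w| 2.2
[ 0.49534056  0.38306814  2.0778227  -1.31082845  0.29850467  0.1164223 ]
```

View pics/side_3.png

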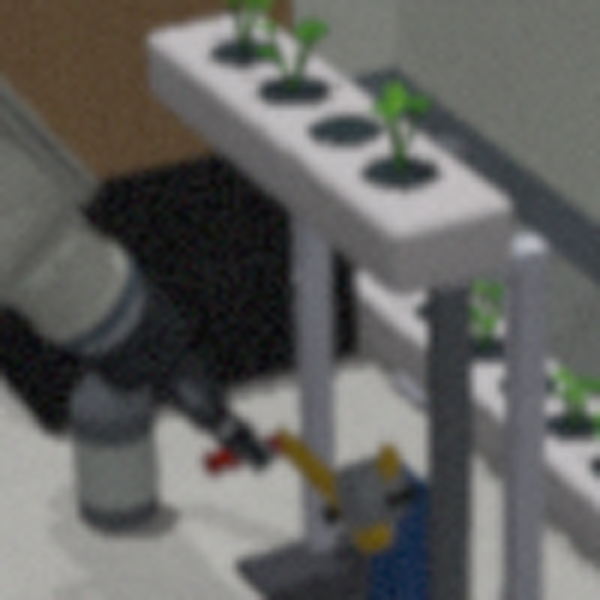

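View pics/top_3.png

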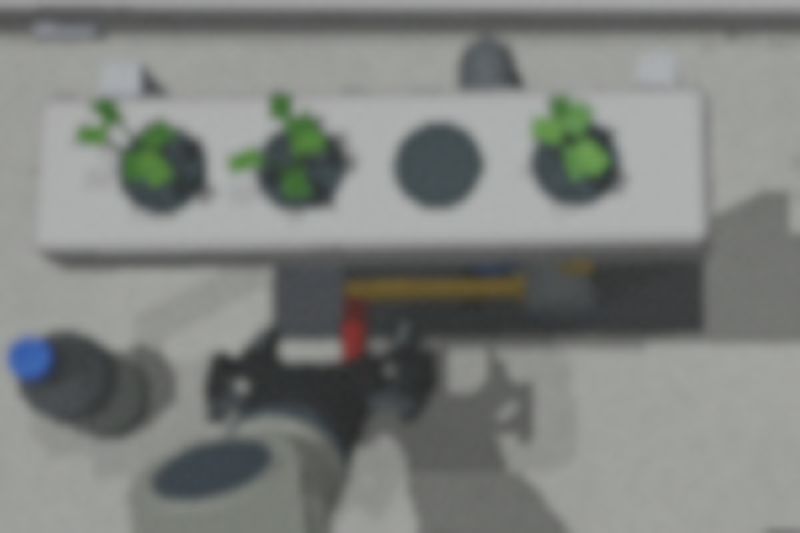

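In the pictures the fingers straddle the bar (side crop 245,450; top crop between x=265 and x=405), about 15 mm short of depth. Joint 4 has reached its limit of −1.31. I need a kinematic model to choose a feasible lean, so I first back off and collect data.

Request:
{"op": "jog_arm", "data": {
  "commands": [
    [-2,-0.5,2,0,0,0],
    [-5,-1.2,6,0,5,0],
    [-8,-1.2,9,0,8,0]
  ]
}}

```text
time_s: 3.58
eef_pos: [0.5195, 0.2127, 0.2438]
eef_rot: [[-0.002, 0.536, -0.844], [1.0, -0.012, -0.011], [-0.016, -0.844, -0.536]]
wrist_force: [0.6, -0.6, 0.5]
gripper_width: 0.0855
```

```bash
cat > kin.py <<'E'
import numpy as np
from scipy.spatial.transform import Rotation as Ro
def fk(q,P):
    d1,a1,L2,L3x,L3z,Lt=P
    z=lambda a:Ro.from_euler('z',a); y=lambda a:Ro.from_euler('y',a)
    R1=z(q[0]); R2=R1*y(q[1]); R3=R2*y(q[2])
    p=np.array([0,0,d1])+R1.apply([a1,0,0])+R2.apply([0,0,L2])+R3.apply([L3x,0,L3z])
    R=R3*z(q[3])*y(q[4])*z(q[5]); p=p+R.apply([0,0,Lt]); return p,R
E
python3 - <<'E'
from h import *; from kin import *
D=[([1.18,.424,1.631,0,1.089,-.019],[.227,.582,.231]),([0.95010073,0.16068851,2.12071556,-0.99845806,0.65971973,0.12140001],[.4202,.3415,.2623]),([0.58724284,0.09630667,2.19934874,-1.01470849,0.42288785,-0.13461762],[.4911,.2151,.2626]),([0.49534056,0.38306814,2.0778227,-1.31082845,0.29850467,0.1164223],[.5794,.2293,.1712])]
o=r.get_obs(); D.append((list(o['q']),list(o['eef_pos']))); print(np.round(o['q'],3),o['eef_pos'])
s=least_squares(lambda P:np.concatenate([fk(q,P)[0]-p for q,p in D]),[.3,0,.5,0,.5,.2]); print(s.x,np.abs(s.fun).max()); np.save('P.npy',s.x)
M=[]
for (q,p),E in ((D[-1],o['eef_rot']),(D[0],[[0.363,-0.001,-0.932],[0.932,-0.001,0.363],[-0.001,-1.0,0.0]])):
    print(np.round(fk(q,s.x)[1].as_matrix().T@np.array(E),3).tolist())
E
```

```text
[ 0.515  0.169  2.095 -0.659  0.466 -0.529] [0.51946654 0.2127045  0.24381945]
[0.26566889 0.03075297 0.54617642 0.05782578 0.44843814 0.27111828] 0.010991436409105576
[[-1.0, -0.0, 0.0], [-0.0, 0.0, 1.0], [-0.0, 1.0, -0.0]]
[[-1.0, -0.001, 0.0], [0.0, 0.001, 1.0], [-0.001, 1.0, 0.0]]
```

```bash
cat > kin.py <<'E'
import numpy as np
from scipy.spatial.transform import Rotation as Ro
z=lambda a:Ro.from_euler('z',a); y=lambda a:Ro.from_euler('y',a)
C=np.array([[-1,0,0],[0,0,1],[0,1,0]])
def fk(q,P):
    d1,a1,L2,L3x,L3z,Lt,w,b=P
    R1=z(q[0]); R2=R1*y(q[1]); R3=R2*y(q[2])
    p=np.array([0,0,d1])+R1.apply([a1,w,0])+R2.apply([0,0,L2])+R3.apply([L3x,0,L3z])
    R4=R3*z(q[3]); p=p+R4.apply([0,b,0]); R=R4*y(q[4])*z(q[5]); p=p+R.apply([0,0,Lt]); return p,R.as_matrix()@C
LO=np.array([-3,-.9,.09,-1.31,.11,-2.54]);HI=np.array([3,2.11,2.58,4.45,2.69,2.54])
from scipy.optimize import least_squares
def ik(p,R,q0,P):
    def f(q):
        a,B=fk(q,P); return np.concatenate([(a-p)*5,Ro.from_matrix(B@R.T).as_rotvec()])
    s=least_squares(f,np.clip(q0,LO+1e-3,HI-1e-3),bounds=(LO,HI)); return s.x,np.abs(s.fun).max()
E
python3 - <<'E'
from h import *; from kin import *
D=[([1.18,.424,1.631,0,1.089,-.019],[.227,.582,.231]),([0.95010073,0.16068851,2.12071556,-0.99845806,0.65971973,0.12140001],[.4202,.3415,.2623]),([0.58724284,0.09630667,2.19934874,-1.01470849,0.42288785,-0.13461762],[.4911,.2151,.2626]),([0.49534056,0.38306814,2.0778227,-1.31082845,0.29850467,0.1164223],[.5794,.2293,.1712])]
o=r.get_obs(); D.append((list(o['q']),list(o['eef_pos'])))
s=least_squares(lambda P:np.concatenate([fk(q,P)[0]-p for q,p in D]),[.3,0,.5,0,.5,.2,0,0]); print(np.round(s.x,4),np.abs(s.fun).max())
for q,p in D: print(np.round(1e3*(fk(q,s.x)[0]-p),1))
np.save('P.npy',s.x)
E
```

```text
[ 3.122e-01 -5.000e-04  5.634e-01  7.710e-02  4.857e-01  3.004e-01
  1.150e-02  3.000e-04] 0.00015416625062536493
[-0.  -0.  -0.1]
[-0.   0.1  0.1]
[-0. -0.  0.]
[ 0.  -0.1 -0.1]
[0.1 0.1 0.2]
```

The kinematic model now fits to 0.2 mm. Next I scan lean and azimuth over the whole swing.

```bash
cat > plan.py <<'E'
from h import *; from kin import *
P=np.load('P.npy'); H=np.array([.6075,.0893,.170]); YAW=.0154
hx=np.array([np.cos(YAW),np.sin(YAW),0]); hy=np.array([-np.sin(YAW),np.cos(YAW),0]); hz=np.array([0,0,1.])
def G(q): return H-.045*hx+.13*np.cos(q)*hy+.13*np.sin(q)*hz
def Rg(a,phi):
    a,phi=np.radians([a,phi]); yt=np.sin(a)*np.cos(phi)*hx+np.sin(a)*np.sin(phi)*hy-np.cos(a)*hz
    x=-np.cross(yt,hx) if False else np.cross(hx,-yt); x=x/np.linalg.norm(x)
    if x@hy<0:x=-x
    return np.stack([x,yt,np.cross(x,yt)],1)
TD=.022
E
python3 - <<'E'
from plan import *
q0=np.array([.515,.169,2.095,-.3,.5,-.6])
for a in (28,32,36,40,44):
  for phi in (-10,0,10,20,30):
    R=Rg(a,phi); q=q0.copy(); Q=[];err=0
    for t in np.linspace(0,1.92,9):
        best=None
        for s in ([q] if Q else [q0,q0*[1,1,1,-1,1,1],q0*[1,1,1,0,1,0]+[0,0,0,2,0,-2]]):
            c=ik(G(t)+TD*R[:,1],R,s,P)
            if best is None or c[1]<best[1]: best=c
        q=best[0]; err=max(err,best[1]); Q.append(q)
    Q=np.array(Q)
    # clearance roof front edge to tool axis at all t
    cl=[]
    for t in np.linspace(0,1.92,30):
        g=G(t); 
        for yy in np.linspace(-.125,.245,38):
            e=H-.045*hx+yy*hy+.245*hz; v=e-g; s=v@-R[:,1]
            if s>.04: cl.append(np.linalg.norm(v+s*R[:,1]))
    print(a,phi,'err',round(err,3),'j4',np.round(Q[:,3],2).tolist(),'j5',Q[:,4].min().round(2),Q[:,4].max().round(2),'j6',Q[:,5].min().round(2),Q[:,5].max().round(2),'cl',round(min(cl)*1e3))
E
```

```text
28 -10 err 0.0 j4 [-0.73, -0.64, -0.57, -0.51, -0.45, -0.4, -0.35, -0.31, -0.26] j5 0.43 0.59 j6 -1.29 -0.5 cl 53
28 0 err 0.0 j4 [-0.64, -0.53, -0.44, -0.37, -0.3, -0.24, -0.18, -0.12, -0.05] j5 0.33 0.53 j6 -1.48 -0.58 cl 54
28 10 err 0.0 j4 [-0.39, -0.3, -0.23, -0.16, -0.1, -0.03, 0.03, 0.1, 0.17] j5 0.25 0.52 j6 -1.67 -0.81 cl 53
28 20 err 0.0 j4 [0.03, 0.04, 0.06, 0.09, 0.14, 0.18, 0.23, 0.29, 0.35] j5 0.22 0.56 j6 -1.83 -1.23 cl 52
28 30 err 0.0 j4 [0.44, 0.36, 0.33, 0.32, 0.33, 0.36, 0.39, 0.43, 0.47] j5 0.26 0.64 j6 -1.94 -1.53 cl 48
32 -10 err 0.0 j4 [-0.96, -0.84, -0.75, -0.67, -0.6, -0.53, -0.47, -0.42, -0.36] j5 0.41 0.52 j6 -1.2 -0.27 cl 60
32 0 err 0.0 j4 [-0.94, -0.76, -0.63, -0.52, -0.43, -0.34, -0.25, -0.17, -0.08] j5 0.28 0.44 j6 -1.45 -0.27 cl 61
32 10 err 0.0 j4 [-0.73, -0.5, -0.36, -0.24, -0.14, -0.05, 0.04, 0.14, 0.24] j5 0.17 0.42 j6 -1.74 -0.46 cl 60
32 20 err 0.0 j4 [0.08, 0.07, 0.1, 0.14, 0.2, 0.26, 0.33, 0.4, 0.47] j5 0.11 0.48 j6 -1.95 -1.25 cl 58
32 30 err 0.0 j4 [0.79, 0.59, 0.5, 0.46, 0.46, 0.48, 0.52, 0.56, 0.61] j5 0.18 0.58 j6 -2.06 -1.68 cl 55
36 -1
[... 964 characters left out ...]
] j5 0.11 0.37 j6 -2.32 0.22 cl 71
40 30 err 0.057 j4 [1.42, 1.41, 1.26, 1.03, 0.92, 0.89, 0.89, 0.92, 0.96] j5 0.15 0.52 j6 -2.54 -2.13 cl 68
44 -10 err 0.09 j4 [-1.31, -1.31, -1.31, -1.31, -1.23, -1.17, -1.12, -1.1, -1.13] j5 0.25 0.48 j6 -0.45 0.08 cl 79
44 0 err 0.122 j4 [-1.31, -1.31, -1.31, -1.31, -1.27, -1.11, -0.95, -0.77, -0.5] j5 0.11 0.31 j6 -1.02 0.12 cl 80
44 10 err 0.131 j4 [-1.31, -1.31, -1.31, -1.31, -1.01, -0.32, 0.26, 0.69, 1.01] j5 0.11 0.16 j6 -2.48 0.15 cl 79
44 20 err 0.106 j4 [-1.31, -1.31, -1.31, 1.35, 1.15, 1.04, 1.04, 1.1, 1.12] j5 0.11 0.34 j6 -2.54 0.25 cl 77
44 30 err 0.111 j4 [1.45, 1.44, 1.42, 1.39, 1.27, 1.17, 1.13, 1.14, 1.15] j5 0.16 0.51 j6 -2.54 -2.4 cl 74
```

```bash
python3 - <<'E'
from plan import *
R=Rg(32,0); g=G(0); print(g)
for b in (.08,0): delta(g+(TD-b)*R[:,1]+[0,.0005,.001],R)
E
```

```text
[0.56050342 0.21859161 0.17      ]
delta [1.03, 0.59, -2.36] [0.92, 0.41, 0.75] |w| 1.3
delta [5.27, 0.66, -9.15] [0.92, 0.41, 0.75] |w| 1.3
```

Request:
{"op": "jog_arm", "data": {
  "commands": [
    [1.0,0.6,-2.4,0.9,0.4,0.75],
    [2.4,0.65,-4.6,0.9,0.4,0.75],
    [3.9,0.65,-6.9,0.9,0.4,0.75],
    [5.3,0.65,-9.1,0.9,0.4,0.75],
    [5.3,0.65,-9.1,0.9,0.4,0.75]
  ]
}}

```text
time_s: 4.2
eef_pos: [0.5714, 0.2194, 0.1521]
eef_rot: [[-0.016, 0.529, -0.849], [1.0, 0.008, -0.015], [-0.001, -0.849, -0.529]]
wrist_force: [0.2, 0.3, 0.5]
gripper_width: 0.0853
```

```bash
python3 - <<'E'
from plan import *
R=Rg(32,0); g=G(0)
delta(g+(TD)*R[:,1]+[0,.0005,.001],R); print(np.round(r.get_obs()['q'],2))
for n,b in (('side',(200,120,280,200)),('top',(115,120,265,220))):
    im=r.capture(n)[b[1]:b[3],b[0]:b[2],::-1]; k=min(800/im.shape[1],600/im.shape[0]); cv2.imwrite(f'pics/{n}_4.png',cv2.resize(im,None,fx=k,fy=k,interpolation=cv2.INTER_CUBIC))
E
```

```text
delta [0.08, -0.01, 0.02] [0.08, -0.08, -0.06] |w| 0.1
[ 0.46  0.4   2.06 -0.93  0.29 -0.28]
```

View pics/side_4.png

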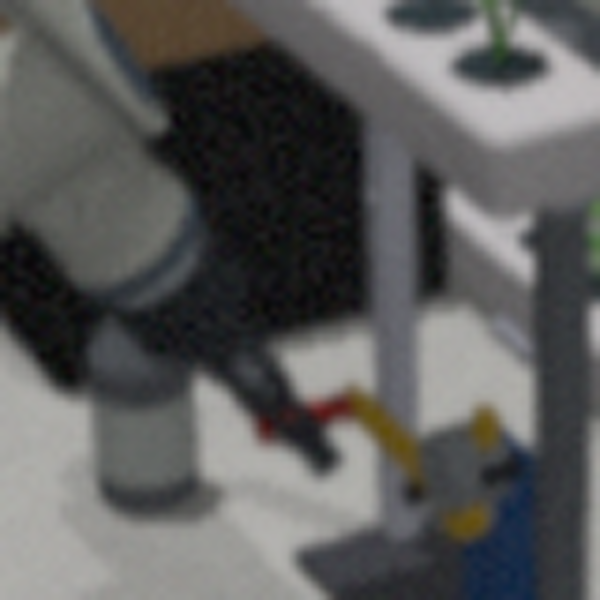

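View pics/top_4.png

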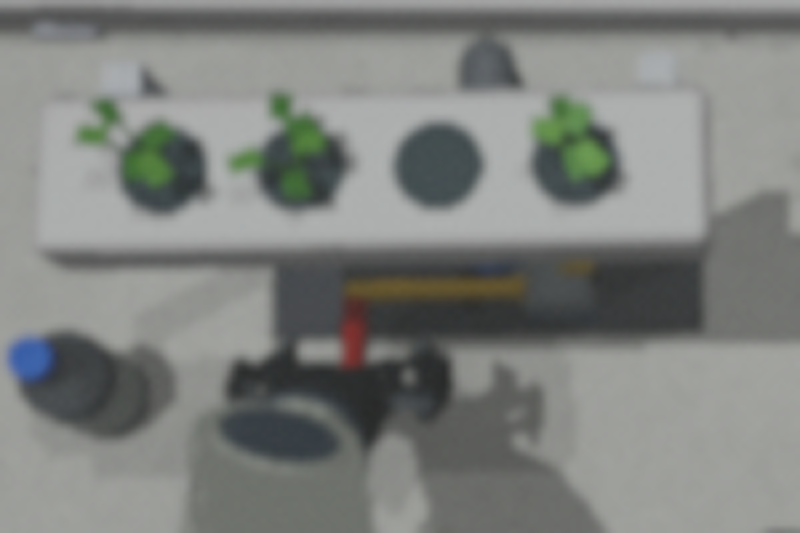

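The bar passes between the fingers, with the tips about 20 mm beyond it (side crop: bar crossing at (295,420), tip at (320,460)). I close.

Request:
{"op": "jog_arm", "data": {
  "commands": [
    [0,0,0,0,0,0],
    [0,0,0,0,0,0],
    [0,0,0,0,0,0],
    [0,0,0,0,0,0],
    [0,0,0,0,0,0]
  ],
  "grip": -1,
  "force": 35
}}

```text
time_s: 4.92
eef_pos: [0.5717, 0.2217, 0.1543]
eef_rot: [[-0.02, 0.532, -0.847], [1.0, 0.013, -0.015], [0.003, -0.847, -0.532]]
wrist_force: [-6.2, 8.0, 4.1]
gripper_width: 0.0171
```

Request:
{"op": "jog_arm", "data": {
  "commands": [
    [0,0,0,0,0,0],
    [0,0,0,0,0,0]
  ]
}}

```text
time_s: 5.18
eef_pos: [0.5716, 0.2218, 0.1543]
eef_rot: [[-0.02, 0.532, -0.847], [1.0, 0.013, -0.015], [0.003, -0.847, -0.532]]
wrist_force: [-1.9, 1.6, 2.1]
gripper_width: 0.017
```

```bash
cat > arc.py <<'E'
from plan import *; import sys
ts=[float(v) for v in sys.argv[1].split(',')]
y0=np.array([.532,.013,-.847]); G0=np.array([.5717,.2218,.1543])-TD*y0
o=r.get_obs(); e=np.array(o['eef_pos']); R=np.array(o['eef_rot']); g=e-TD*R[:,1]
d=g-(G0-.13*hy); print('t est',np.arctan2(d[2],d@hy),'rad',np.hypot(d[2],d@hy),'F',np.round(o['wrist_force'],1),'q',np.round(o['q'],2),'w',o['gripper_width'])
rows=[]
for t in ts:
    a=32+4*np.clip((t-.4)/.8,0,1); Rr=Rg(a,0)
    p=G0+.13*(np.cos(t)-1)*hy+.13*np.sin(t)*hz+TD*Rr[:,1]
    w=np.degrees(Ro.from_matrix(Rr@R.T).as_rotvec()); rows.append([round(float(v),2) for v in [*((p-e)*100),*w]])
print(rows)
E
python3 arc.py .08,.16,.24,.32,.4
```

```text
t est -0.00036784945877195175 rad 0.12998841349038928 F [-1.9  1.6  2.1] q [ 0.46  0.39  2.06 -0.93  0.28 -0.28] w 0.016951689784281607
[[0.01, -0.05, 1.04, -0.17, 0.12, -0.26], [0.01, -0.18, 2.07, -0.17, 0.12, -0.26], [0.01, -0.38, 3.09, -0.17, 0.12, -0.26], [0.01, -0.67, 4.09, -0.17, 0.12, -0.26], [0.02, -1.04, 5.06, -0.17, 0.12, -0.26]]
```

Request:
{"op": "jog_arm", "data": {
  "commands": [
    [0,-0.05,1.0,0,0,0],
    [0,-0.2,2.1,0,0,0],
    [0,-0.4,3.1,0,0,0],
    [0,-0.7,4.1,0,0,0],
    [0,-1.0,5.0,0,0,0]
  ]
}}

```text
time_s: 5.8
eef_pos: [0.5718, 0.2129, 0.2046]
eef_rot: [[-0.021, 0.532, -0.846], [1.0, 0.016, -0.015], [0.005, -0.846, -0.532]]
wrist_force: [-0.4, 5.1, -3.4]
gripper_width: 0.0168
```

```bash
python3 arc.py .48,.56,.64,.72,.8; python3 - <<'E'
from h import *
for n,b in (('side',(200,100,280,180)),):
    im=r.capture(n)[b[1]:b[3],b[0]:b[2],::-1]; k=min(800/im.shape[1],600/im.shape[0]); cv2.imwrite(f'pics/{n}_5.png',cv2.resize(im,None,fx=k,fy=k,interpolation=cv2.INTER_CUBIC))
E
```

```text
t est 0.3935501570334047 rad 0.13107710996999344 F [-0.4  5.1 -3.4] q [ 0.44  0.3   2.04 -0.66  0.35 -0.57] w 0.016752940586673485
[[0.02, -0.59, 0.98, -0.31, -0.23, -0.32], [0.04, -1.11, 1.89, -0.3, -0.63, -0.33], [0.06, -1.69, 2.76, -0.3, -1.03, -0.33], [0.09, -2.35, 3.58, -0.29, -1.43, -0.33], [0.11, -3.06, 4.34, -0.28, -1.83, -0.33]]
```

View pics/side_5.png

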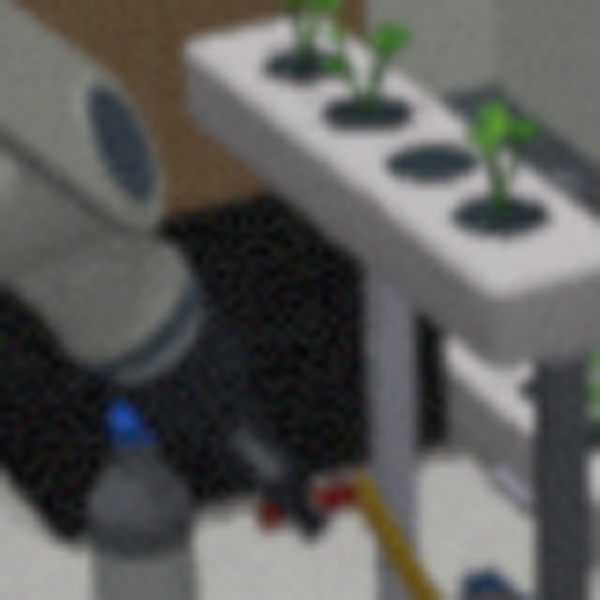

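The handle is in the grip and the lever is rising; in the side crop the bar goes through the fingers at (290,505). I continue along the arc.

Request:
{"op": "jog_arm", "data": {
  "commands": [
    [0,-0.6,1.0,-0.1,-0.2,-0.1],
    [0,-1.1,1.9,-0.2,-0.6,-0.2],
    [0.1,-1.7,2.75,-0.3,-1,-0.3],
    [0.1,-2.35,3.6,-0.3,-1.4,-0.3],
    [0.1,-3.05,4.35,-0.3,-1.8,-0.3]
  ]
}}

```text
time_s: 6.48
eef_pos: [0.5737, 0.1846, 0.2508]
eef_rot: [[-0.018, 0.563, -0.826], [1.0, 0.014, -0.013], [0.004, -0.827, -0.563]]
wrist_force: [-1.0, 8.5, 4.4]
gripper_width: 0.0166
```

```bash
python3 arc.py .88,.96,1.04,1.12,1.2
```

```text
t est 0.8027559866854781 rad 0.13358709404620286 F [-1.   8.5  4.4] q [ 0.39  0.2   2.05 -0.57  0.38 -0.72] w 0.016636224510443512
[[-0.05, -1.01, 0.41, -0.25, -0.15, -0.16], [-0.03, -1.84, 1.05, -0.24, -0.55, -0.16], [0.0, -2.71, 1.62, -0.23, -0.95, -0.16], [0.03, -3.63, 2.12, -0.23, -1.35, -0.16], [0.05, -4.58, 2.55, -0.22, -1.75, -0.16]]
```

Request:
{"op": "jog_arm", "data": {
  "commands": [
    [0,-0.9,0.65,-0.1,-0.2,-0.1],
    [0,-1.75,1.3,-0.2,-0.6,-0.2],
    [0,-2.6,1.9,-0.2,-1,-0.2],
    [0,-3.5,2.4,-0.2,-1.4,-0.2],
    [0,-4.5,2.85,-0.2,-1.8,-0.2]
  ]
}}

```text
time_s: 7.1
eef_pos: [0.5752, 0.14, 0.2811]
eef_rot: [[-0.016, 0.592, -0.806], [1.0, 0.011, -0.012], [0.002, -0.806, -0.592]]
wrist_force: [3.3, 3.3, 4.0]
gripper_width: 0.0169
```

```bash
python3 arc.py 1.28,1.36,1.44,1.52,1.6;python3 - <<'E'
from h import *
for n,b in (('side',(200,80,300,180)),):
    im=r.capture(n)[b[1]:b[3],b[0]:b[2],::-1]; k=min(800/im.shape[1],600/im.shape[0]); cv2.imwrite(f'pics/{n}_6.png',cv2.resize(im,None,fx=k,fy=k,interpolation=cv2.INTER_CUBIC))
E
```

```text
t est 1.2051745599721546 rad 0.1347736046805982 F [3.3 3.3 4. ] q [ 0.3   0.13  2.07 -0.48  0.37 -0.88] w 0.016938087037082175
[[-0.09, -1.1, -0.14, -0.11, 0.28, -0.01], [-0.07, -2.1, 0.12, -0.11, 0.28, -0.01], [-0.05, -3.13, 0.3, -0.11, 0.28, -0.01], [-0.04, -4.16, 0.39, -0.11, 0.28, -0.01], [-0.02, -5.2, 0.4, -0.11, 0.28, -0.01]]
```

View pics/side_6.png

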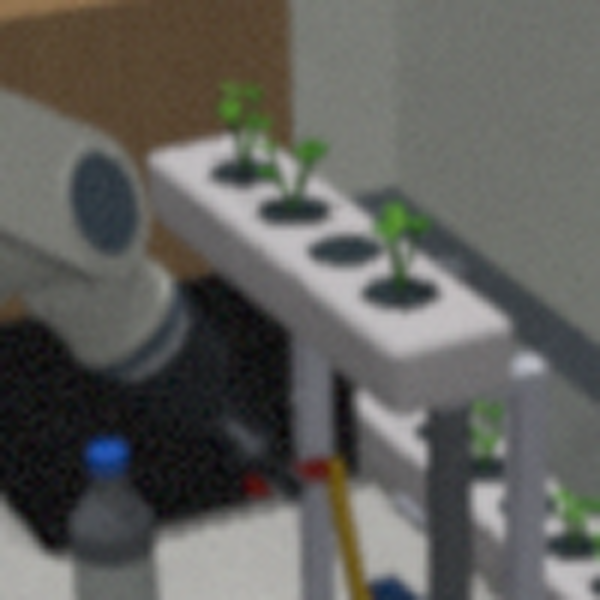

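The handle is still gripped (side crop 290,480) and clear of the channel.

Request:
{"op": "jog_arm", "data": {
  "commands": [
    [0,-1.0,0.3,0,0,0],
    [0,-2.0,0.5,0,0,0],
    [0,-3.05,0.7,0,0,0],
    [0,-4.15,0.8,0,0,0],
    [0,-5.2,0.8,0,0,0]
  ]
}}

```text
time_s: 7.78
eef_pos: [0.5761, 0.0865, 0.2902]
eef_rot: [[-0.015, 0.594, -0.805], [1.0, 0.01, -0.011], [0.002, -0.805, -0.594]]
wrist_force: [12.5, 0.5, -6.8]
gripper_width: 0.017
```

```bash
python3 arc.py 1.68,1.76,1.84,1.92,1.94
```

```text
t est 1.6095172557673028 rad 0.135078925666262 F [12.5  0.5 -6.8] q [ 0.18  0.09  2.09 -0.28  0.35 -1.17] w 0.01703540915879444
[[-0.1, -0.9, -0.58, -0.12, 0.43, 0.04], [-0.08, -1.93, -0.74, -0.12, 0.43, 0.04], [-0.07, -2.94, -0.98, -0.12, 0.43, 0.04], [-0.05, -3.93, -1.29, -0.12, 0.43, 0.04], [-0.05, -4.17, -1.38, -0.12, 0.43, 0.04]]
```

Request:
{"op": "jog_arm", "data": {
  "commands": [
    [-0.05,-0.9,-0.1,0,0,0],
    [-0.1,-1.9,-0.3,0,0,0],
    [-0.1,-2.8,-0.5,0,0,0],
    [-0.1,-3.6,-0.75,0,0,0],
    [-0.1,-4.1,-0.9,0,0,0]
  ]
}}

```text
time_s: 8.4
eef_pos: [0.5767, 0.0467, 0.283]
eef_rot: [[-0.014, 0.598, -0.802], [1.0, 0.013, -0.008], [0.005, -0.802, -0.598]]
wrist_force: [-9.8, 47.1, 15.2]
gripper_width: 0.0164
```

```bash
python3 arc.py 1.9,1.92,1.95;python3 - <<'E'
from h import *
for n,b in (('side',(200,80,300,180)),):
    im=r.capture(n)[b[1]:b[3],b[0]:b[2],::-1]; k=min(800/im.shape[1],600/im.shape[0]); cv2.imwrite(f'pics/{n}_7.png',cv2.resize(im,None,fx=k,fy=k,interpolation=cv2.INTER_CUBIC))
E
```

```text
t est 1.9104427931512293 rad 0.13538940013144485 F [-9.8 47.1 15.2] q [ 0.08  0.09  2.11 -0.11  0.3  -1.41] w 0.016434658833906206
[[-0.11, 0.3, -0.48, -0.31, 0.71, 0.06], [-0.11, 0.05, -0.57, -0.31, 0.71, 0.06], [-0.1, -0.31, -0.71, -0.31, 0.71, 0.06]]
```

View pics/side_7.png

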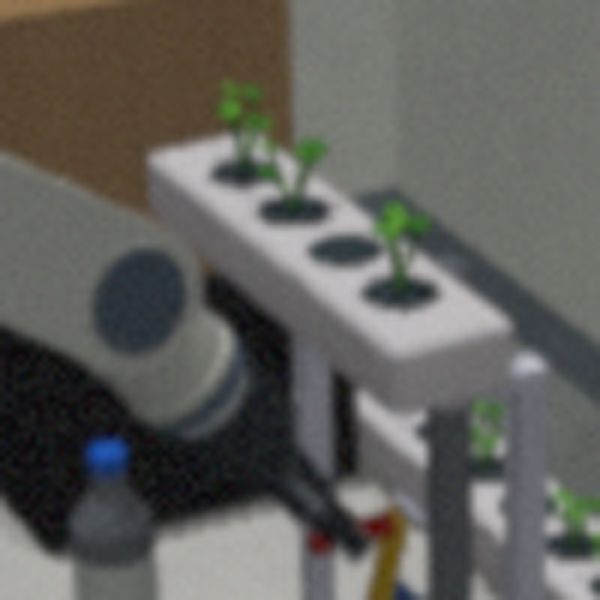

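The lever is over the top (side crop: bar at (345,535)). A 47 N reaction in +y shows it is pressed against its open stop. I ease off slightly, still gripping.

Request:
{"op": "jog_arm", "data": {
  "commands": [
    [0,0.1,0,0,0,0],
    [0,0.1,0,0,0,0],
    [0,0.1,0,0,0,0]
  ],
  "force": 20
}}

```text
time_s: 8.82
eef_pos: [0.5766, 0.0476, 0.2831]
eef_rot: [[-0.014, 0.598, -0.802], [1.0, 0.013, -0.008], [0.005, -0.802, -0.598]]
wrist_force: [-0.1, -1.8, 3.7]
gripper_width: 0.0167
```

```bash
python3 arc.py 1.92
```

```text
t est 1.9040764929084344 rad 0.13522095366395814 F [-0.1 -1.8  3.7] q [ 0.08  0.09  2.11 -0.12  0.3  -1.4 ] w 0.016717497636361305
[[-0.1, -0.03, -0.58, -0.32, 0.72, 0.06]]
```

Request:
{"op": "jog_arm", "data": {
  "commands": [
    [0,0,0,0,0,0],
    [0,0,0,0,0,0],
    [0,0,0,0,0,0],
    [0,0,0,0,0,0]
  ],
  "grip": 0.3
}}

```text
time_s: 9.32
eef_pos: [0.5765, 0.0476, 0.2829]
eef_rot: [[-0.015, 0.598, -0.802], [1.0, 0.013, -0.008], [0.005, -0.802, -0.598]]
wrist_force: [0.6, -0.1, 0.2]
gripper_width: 0.0554
```

Request:
{"op": "jog_arm", "data": {
  "commands": [
    [-1.8,0,2.4,0,0,0],
    [-3.6,0,4.8,0,0,0],
    [-6,0,6.5,0,0,0],
    [-9,0,7.5,0,0,0]
  ]
}}

```text
time_s: 9.82
eef_pos: [0.4862, 0.0477, 0.359]
eef_rot: [[-0.014, 0.599, -0.801], [1.0, 0.013, -0.008], [0.006, -0.801, -0.599]]
wrist_force: [-0.0, 1.2, -0.2]
gripper_width: 0.0557
```

```bash
python3 - <<'E'
from plan import *
for n,b in (('side',(200,80,300,180)),('top',(165,120,365,270))):
    im=r.capture(n)[b[1]:b[3],b[0]:b[2],::-1]; k=min(800/im.shape[1],600/im.shape[0]); cv2.imwrite(f'pics/{n}_8.png',cv2.resize(im,None,fx=k,fy=k,interpolation=cv2.INTER_CUBIC))
l=r.tip_of('gate_grip','side'); print(l[:2]); H2=H+[0,.002,.0]
for t in (1.92,1.5): print(t,proj('side',H2-.065*hx+.13*np.cos(t)*hy+.13*np.sin(t)*hz),proj('side',H2+.13*np.cos(t)*hy+.13*np.sin(t)*hz))
E
```

```text
[{'xy': [256.4, 168.0], 'score': 0.55}]
1.92 [[251.0612727  171.09007056]] [[265.32827376 167.08171407]]
1.5 [[245.02944609 163.72629744]] [[259.11374471 159.87628296]]
```

View pics/side_8.png

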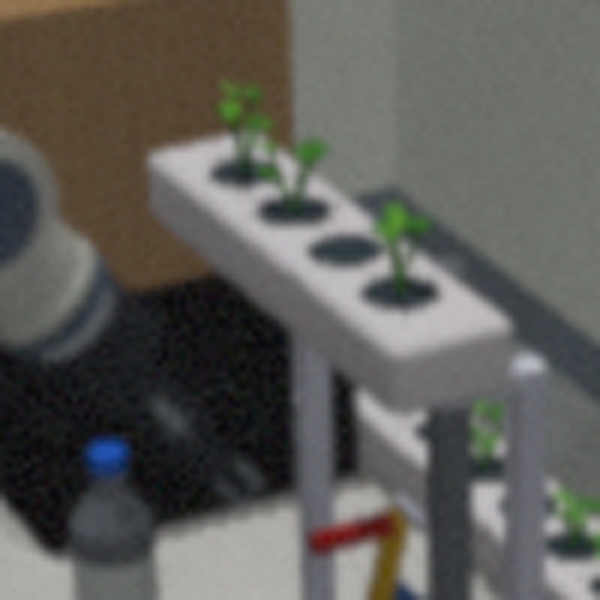

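View pics/top_8.png

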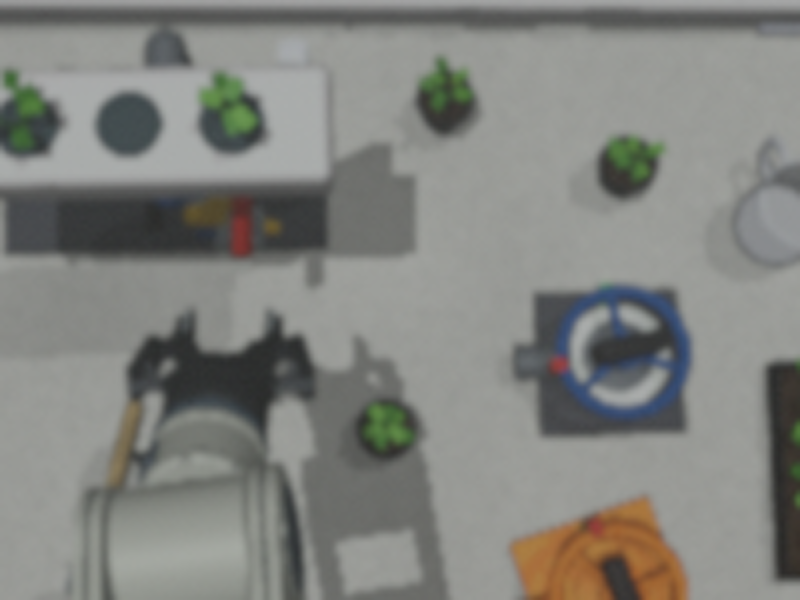

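The lever rests by itself at the open stop: the handle's free end is seen at (252,170) px, against a predicted (251,171) for 1.92 rad. Next I measure the wheel; in the top crop its centre is near (624,352), the pointer at (558,364) and the mark at (608,289).

```bash
cat > wheel.py <<'E'
from h import *
def torus(c,n=120):
    t=np.linspace(0,2*np.pi,n,endpoint=False); u=np.linspace(0,2*np.pi,16,endpoint=False)
    T,U=np.meshgrid(t,u); rr=.060+.007*np.cos(U); return np.stack([c[0]+rr*np.cos(T),c[1]+rr*np.sin(T),.09+.007*np.sin(U)],-1).reshape(-1,3)
def hull(p): return cv2.convexHull(p.astype(np.float32))
def blue(im):
    im=im.astype(int); return ((im[...,2]>im[...,0]+25)&(im[...,2]>im[...,1]+15)).astype(np.uint8)
def axisfit(ims):
    obs=[]
    for n,im in ims.items():
        m=blue(im); b=(290,180,348,235) if n=='top' else (255,240,310,290)
        k=np.zeros_like(m); k[b[1]:b[3],b[0]:b[2]]=m[b[1]:b[3],b[0]:b[2]]
        nl,lab,st,_=cv2.connectedComponentsWithStats(k); i=1+np.argmax(st[1:,4]); ys,xs=np.nonzero(lab==i)
        obs.append((n,hull(np.stack([xs,ys],1))[:,0]))
    def f(c):
        out=[]
        for n,h in obs:
            H=hull(proj(n,torus(c))); out+= [cv2.pointPolygonTest(H,(float(x),float(y)),True)-.5 for x,y in h]
        return out
    s=least_squares(f,[.493,-.308],loss='soft_l1',diff_step=1e-3); return s.x,np.array(s.fun),[(n,len(h)) for n,h in obs]
E
python3 - <<'E'
from wheel import *
ims={n:r.capture(n) for n in('top','side')}
for ns in (('top',),('side',),('top','side')):
    x,f,o=axisfit({n:ims[n] for n in ns}); print(ns,np.round(x,4),np.abs(f).mean().round(2),f.mean().round(2),o)
cv2.imwrite('pics/raw_top.png',ims['top'][:,:,::-1]);cv2.imwrite('pics/raw_side.png',ims['side'][:,:,::-1])
# foot corners
print([onz('top',(165+a/4,120+b/4),.01).round(4).tolist() for a,b in((535,293),(675,290),(687,432),(541,435))])
for n in ('flow_pointer','flow_mark','flow_axis'):
  for c in('top','side'): print(n,c,[(np.round(d['xy'],1).tolist(),round(d['score'],2)) for d in r.tip_of(n,c)[:3]])
E
```

```text
('top',) [ 0.4917 -0.3076] 0.21 -0.12 [('top', 23)]
('side',) [ 0.4964 -0.3051] 0.18 0.02 [('side', 21)]
('top', 'side') [ 0.4938 -0.3069] 0.43 -0.04 [('top', 23), ('side', 21)]
[[0.5618, -0.234, 0.01], [0.5658, -0.3789, 0.01], [0.419, -0.3866, 0.01], [0.415, -0.238, 0.01]]
flow_pointer top [([311.7, 247.2], 0.87)]
flow_pointer side [([269.7, 256.0], 0.88), ([237.5, 276.9], 0.74)]
flow_mark top [([317.6, 191.5], 0.76), ([314.9, 251.5], 0.67)]
flow_mark side [([238.1, 276.8], 0.73), ([269.7, 255.9], 0.62), ([293.7, 262.1], 0.53)]
flow_axis top [([324.2, 203.0], 0.97), ([321.3, 264.1], 0.86)]
flow_axis side [([284.5, 256.5], 0.89), ([202.3, 224.0], 0.63), ([224.8, 276.5], 0.61)]
```

```bash
cat >> wheel.py <<'E'
def cent(im,kind,box):
    x0,y0,x1,y1=box; p=im[y0:y1,x0:x1].astype(float)
    w=np.clip((p[...,0]-np.maximum(p[...,1],p[...,2])-30) if kind=='r' else (p[...,1]-np.maximum(p[...,0],p[...,2])-12),0,None)
    Y,X=np.mgrid[y0:y1,x0:x1]; return (np.array([(w*X).sum(),(w*Y).sum()])/max(w.sum(),1e-9)).round(2), w.sum().round()
def ang(uvs,z,A=(.4935,-.3075),r=.070,g=1.):
    def f(v): return np.concatenate([proj(n,[A[0]+r*np.cos(v[0]),A[1]+r*np.sin(v[0]),z])[0]-uv for n,uv in uvs.items()])
    s=least_squares(f,[g]); return np.degrees(s.x[0]).round(1),s.fun.round(1)
E
python3 - <<'E'
from wheel import *
ims={n:r.capture(n) for n in('top','side')}
p={'top':cent(ims['top'],'r',(296,200,312,222)),'side':cent(ims['side'],'r',(262,245,282,265))}
m={'top':cent(ims['top'],'g',(308,184,330,200)),'side':cent(ims['side'],'g',(288,258,304,272))}
print(p,m)
A=(.4935,-.3075)
for ns in (['top'],['side'],['top','side']):
    print(ns,'ptr',[ang({n:p[n][0] for n in ns},z,g=1.8) for z in(.08,.09)],'mark',[ang({n:m[n][0] for n in ns},z,g=.1) for z in(.058,.066)])
# bar: dark px
for n,b in(('top',(308,198,336,218)),):
    q=ims[n][b[1]:b[3],b[0]:b[2]].astype(int); ys,xs=np.nonzero(q.max(-1)<45); P=np.stack([xs+b[0],ys+b[1]],1); 
    W=np.array([onz(n,u,.14)[:2] for u in P]); c=W.mean(0); u=np.linalg.svd(W-c)[2][0]; print(len(P),'bar c',c,'dir',np.degrees(np.arctan2(u[1],u[0]))%180,np.ptp((W-c)@u))
b=(290,180,350,225); cv2.imwrite('pics/w9t.png',cv2.resize(ims['top'][b[1]:b[3],b[0]:b[2],::-1],None,fx=12,fy=12,interpolation=cv2.INTER_CUBIC))
b=(255,240,310,285); cv2.imwrite('pics/w9s.png',cv2.resize(ims['side'][b[1]:b[3],b[0]:b[2],::-1],None,fx=12,fy=12,interpolation=cv2.INTER_CUBIC))
E
```

```text
{'top': (array([304.24, 210.8 ]), np.float64(317.0)), 'side': (array([271.7 , 254.03]), np.float64(359.0))} {'top': (array([0., 0.]), np.float64(0.0)), 'side': (array([295.84, 265.68]), np.float64(75.0))}
['top'] ptr [(np.float64(102.4), array([-1.8,  0.4])), (np.float64(103.2), array([-1.4,  0.3]))] mark [(np.float64(56.6), array([304. , 198.6])), (np.float64(56.7), array([304.3, 198.3]))]
['side'] ptr [(np.float64(94.0), array([1.1, 2.7])), (np.float64(96.5), array([0.4, 0.9]))] mark [(np.float64(11.1), array([ 1.4, -1.8])), (np.float64(6.5), array([ 2.4, -2.7]))]
['top', 'side'] ptr [(np.float64(98.0), array([-2. , -0.9,  0. ,  3.2])), (np.float64(99.9), array([-1.6, -0.7, -0.5,  1.3]))] mark [(np.float64(54.8), array([304.4, 198.1, -11. ,  -6.2])), (np.float64(54.9), array([304.6, 197.8, -11. ,  -7.9]))]<stdin>:12: RuntimeWarning: Mean of empty slice.
  ret = ret.dtype.type(ret / rcount)
Traceback (most recent call last):
numpy.linalg.LinAlgError: 1-dimensional array given. Array must be at least two-dimensional
```

```bash
python3 - <<'E'
from wheel import *
ims={n:r.capture(n) for n in('top','side')}
b=(308,196,338,218); q=ims['top'][b[1]:b[3],b[0]:b[2]].astype(int); mx=q.max(-1); print(np.percentile(mx,[1,10,25,50]))
thr=np.percentile(mx,1)+22
k=(mx<thr).astype(np.uint8); nl,lab,st,_=cv2.connectedComponentsWithStats(k); i=1+np.argmax(st[1:,4]); ys,xs=np.nonzero(lab==i); P=np.stack([xs+b[0],ys+b[1]],1)
rc=cv2.minAreaRect(P.astype(np.float32)); print(rc)
W=np.array([onz('top',u,.14)[:2] for u in P]); c=W.mean(0); u=np.linalg.svd(W-c)[2][0]; print(len(P),'bar c',c,'dir',np.degrees(np.arctan2(u[1],u[0]))%180,np.ptp((W-c)@u),np.ptp((W-c)@[-u[1],u[0]]))
b=(290,180,350,225); cv2.imwrite('pics/w9t.png',cv2.resize(ims['top'][b[1]:b[3],b[0]:b[2],::-1],None,fx=12,fy=12,interpolation=cv2.INTER_CUBIC))
b=(255,240,310,285); cv2.imwrite('pics/w9s.png',cv2.resize(ims['side'][b[1]:b[3],b[0]:b[2],::-1],None,fx=12,fy=12,interpolation=cv2.INTER_CUBIC))
A=(.4935,-.3075)
for a in (95,100,105): print(a,[proj(n,[A[0]+.07*np.cos(np.radians(a)),A[1]+.07*np.sin(np.radians(a)),.085])[0].round(1) for n in('top','side')])
for a in (0,6,12): print(a,[proj(n,[A[0]+.07*np.cos(np.radians(a)),A[1]+.07*np.sin(np.radians(a)),.069])[0].round(1) for n in('top','side')])
E
```

```text
[ 54.  59.  90. 112.]
((322.4999694824219, 206.0), (6.640782833099365, 20.55480194091797), 71.56505584716797)
117 bar c [ 0.49065604 -0.30668313] dir 104.88575414643402 0.07768446671505211 0.026243066063955742
95 [array([302.3, 208.8]), array([272.5, 255.8])]
100 [array([302.5, 210.3]), array([271.2, 256.4])]
105 [array([302.9, 211.8]), array([270. , 257.1])]
0 [array([319. , 190.4]), array([299.5, 263.6])]
6 [array([317.2, 190.5]), array([298.4, 262.5])]
12 [array([315.3, 190.8]), array([297.1, 261.5])]
```

View pics/w9t.png

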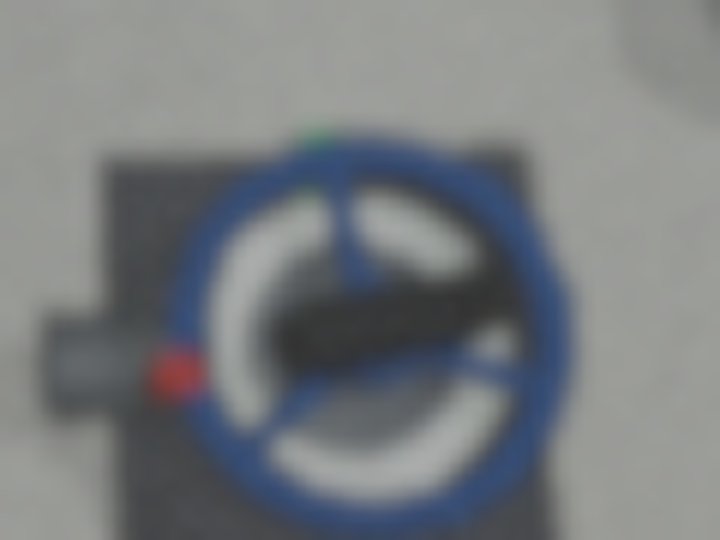

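View pics/w9s.png

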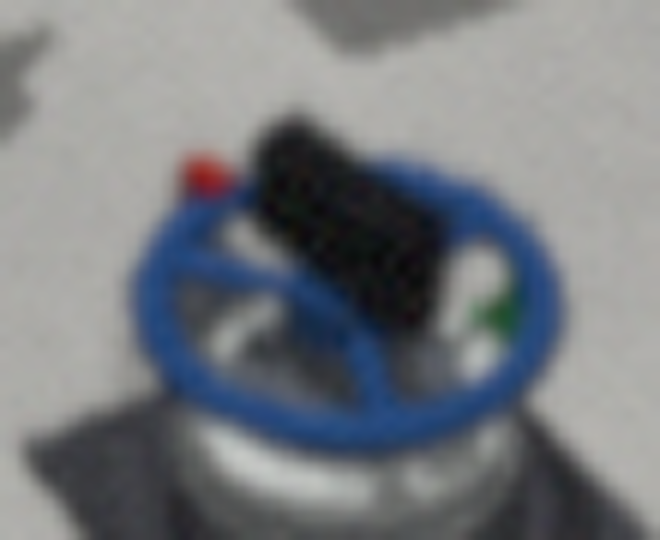

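Top crop: pointer at (178,375), green mark at (317,138), bar direction ≈104°. The mark is at about 8.5°, so the turn is roughly 95° clockwise. I check whether joint 6 allows it in one grasp.

```bash
python3 - <<'E'
from plan import *
A=[.492,-.307]
def Rd(psi):
    p=np.radians(psi); x=np.array([np.cos(p),np.sin(p),0]); y_=np.array([0,0,-1.]); return np.stack([x,y_,np.cross(x,y_)],1)
for p0 in (14,194):
    q=np.array([-.55,.3,1.9,0,1,0.])
    best=min((ik(np.array([*A,.105]),Rd(p0),np.array([-.55,.3,1.9,0,1,s]),P) for s in(-2,-1,0,1,2)),key=lambda c:c[1]); q=best[0]; print(p0,np.round(q,2),best[1])
    for d in (30,60,80,95,105):
        q,e=ik(np.array([*A,.105]),Rd(p0-d),q,P); print(d,np.round(q,2),round(e,3))
print(np.round(r.get_obs()['q'],2))
for p0 in (14,194): delta([*A,.25],Rd(p0))
E
```

```text
14 [-0.58  0.53  1.81  0.    0.8  -0.82] 2.8283068807149705e-13
30 [-0.58  0.53  1.81  0.    0.8  -0.3 ] 0.0
60 [-0.58  0.53  1.81 -0.    0.8   0.22] 0.0
80 [-0.58  0.53  1.81  0.    0.8   0.57] 0.0
95 [-0.58  0.53  1.81  0.    0.8   0.84] 0.0
105 [-0.58  0.53  1.81 -0.    0.8   1.01] 0.0
194 [-0.58  0.53  1.81  0.    0.8   2.32] 2.6144562655900995e-14
30 [-0.66  0.52  1.84  0.19  0.76  2.54] 0.106
60 [-0.75  0.5   1.99  0.62  0.52  2.54] 0.356
80 [-0.71  0.49  2.11  1.03  0.26  2.54] 0.444
95 [-0.64  0.49  2.16  1.37  0.11  2.54] 0.439
105 [-0.64  0.5   2.16  1.54  0.11  2.54] 0.449
[ 0.1  -0.18  2.17 -0.1   0.52 -1.41]
delta [0.54, -35.46, -10.77] [23.83, 31.48, -73.92] |w| 83.8
delta [0.54, -35.46, -10.77] [-33.47, 25.34, 99.3] |w| 107.8
```

Request:
{"op": "jog_arm", "data": {
  "commands": [
    [-4,-3,0,2.4,3.15,-7.4],
    [-5,-8,0,4.8,6.3,-14.8],
    [-5,-13,0,7.1,9.4,-22.2],
    [-4,-18,0,9.5,12.6,-29.6],
    [-3,-23,-1,11.9,15.7,-37]
  ],
  "grip": 1
}}

```text
time_s: 11.2
eef_pos: [0.4572, -0.1845, 0.3488]
eef_rot: [[0.61, 0.316, -0.726], [0.784, -0.107, 0.612], [0.116, -0.943, -0.313]]
wrist_force: [-0.1, 0.2, -0.2]
gripper_width: 0.0854
```

```bash
cat >> plan.py <<'E'
def Rd(psi):
    p=np.radians(psi); x=np.array([np.cos(p),np.sin(p),0]); y_=np.array([0,0,-1.]); return np.stack([x,y_,np.cross(x,y_)],1)
E
python3 - <<'E'
from plan import *
delta([.492,-.307,.25],Rd(14)); print(np.round(r.get_obs()['q'],2))
E
```

```text
delta [3.48, -12.25, -9.88] [12.0, 15.79, -36.65] |w| 41.7
[-0.43 -0.06  1.99  0.04  0.88 -1.34]
```

Request:
{"op": "jog_arm", "data": {
  "commands": [
    [1,-4,-2,2.4,3.2,-7.3],
    [2,-8,-5,4.8,6.3,-14.7],
    [3,-11,-8,7.2,9.5,-22],
    [3.5,-12.2,-9.8,9.6,12.6,-29.3],
    [3.5,-12.2,-9.8,12,15.8,-36.6]
  ]
}}

```text
time_s: 11.82
eef_pos: [0.4917, -0.307, 0.2486]
eef_rot: [[0.971, -0.005, -0.238], [0.238, 0.003, 0.971], [-0.004, -1.0, 0.004]]
wrist_force: [-0.1, 0.6, -0.4]
gripper_width: 0.0853
```

```bash
python3 - <<'E'
from plan import *
delta([.492,-.307,.105],Rd(14)); print(np.round(r.get_obs()['q'],2))
o=r.get_obs(); print(proj('top',o['eef_pos']))
for n,b in (('side',(230,200,330,300)),('top',(270,160,370,235))):
    im=r.capture(n)[b[1]:b[3],b[0]:b[2],::-1]; k=min(800/im.shape[1],600/im.shape[0]); cv2.imwrite(f'pics/{n}_10.png',cv2.resize(im,None,fx=k,fy=k,interpolation=cv2.INTER_CUBIC))
E
```

```text
delta [0.03, -0.0, -14.36] [-0.18, -0.28, 0.25] |w| 0.4
[-0.58  0.34  1.71 -0.    1.09 -0.82]
[[328.43879255 201.63476737]]
```

View pics/side_10.png

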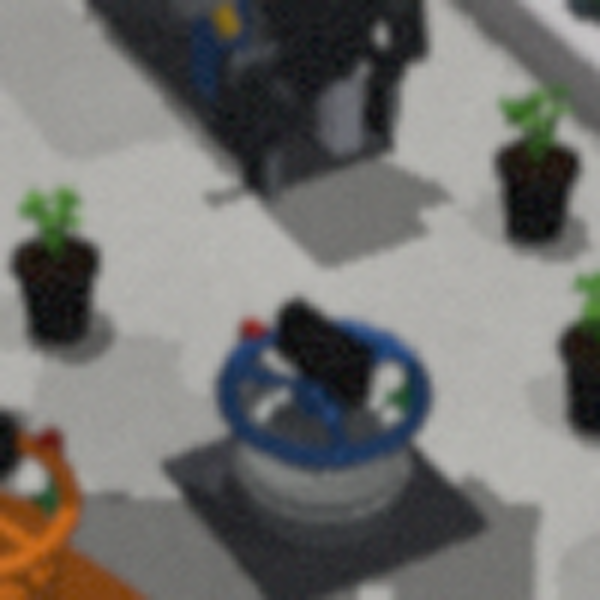

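View pics/top_10.png

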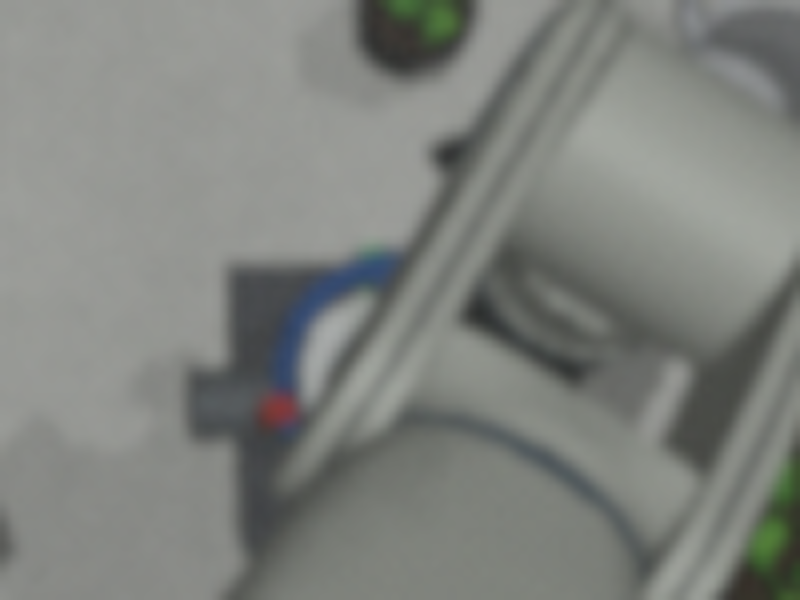

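The gripper is above the wheel; in the side crop the bar lies between (290,315) and (360,385). I descend straight down.

Request:
{"op": "jog_arm", "data": {
  "commands": [
    [0,0,-4,0,0,0],
    [0,0,-8,0,0,0],
    [0,0,-11.5,0,0,0],
    [0,0,-14.3,0,0,0],
    [0,0,-14.3,0,0,0]
  ]
}}

```text
time_s: 12.55
eef_pos: [0.4917, -0.3063, 0.1055]
eef_rot: [[0.97, -0.003, -0.244], [0.244, 0.002, 0.97], [-0.003, -1.0, 0.003]]
wrist_force: [0.5, 0.2, -0.2]
gripper_width: 0.0849
```

```bash
python3 - <<'E'
from plan import *
print(np.round(r.get_obs()['q'],2))
for n,b in (('side',(250,220,320,290)),):
    im=r.capture(n)[b[1]:b[3],b[0]:b[2],::-1]; k=min(800/im.shape[1],600/im.shape[0]); cv2.imwrite(f'pics/{n}_11.png',cv2.resize(im,None,fx=k,fy=k,interpolation=cv2.INTER_CUBIC))
E
```

```text
[-0.58  0.53  1.81  0.    0.81 -0.82]
```

View pics/side_11.png

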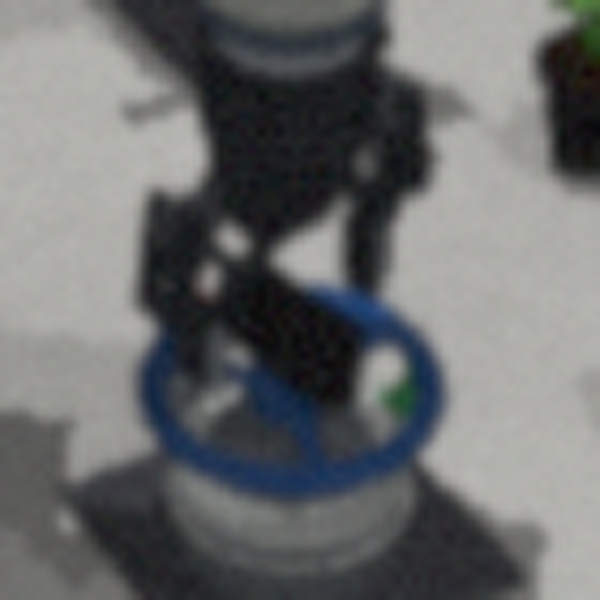

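The fingers straddle the black bar (side crop: tips at (200,370) and (365,280)). I close.

Request:
{"op": "jog_arm", "data": {
  "commands": [
    [0,0,0,0,0,0],
    [0,0,0,0,0,0],
    [0,0,0,0,0,0],
    [0,0,0,0,0,0],
    [0,0,0,0,0,0]
  ],
  "grip": -1,
  "force": 60
}}

```text
time_s: 13.22
eef_pos: [0.4936, -0.3071, 0.1078]
eef_rot: [[0.97, 0.001, -0.244], [0.244, 0.0, 0.97], [0.001, -1.0, 0.0]]
wrist_force: [1.4, 3.4, 6.0]
gripper_width: 0.0211
```

Request:
{"op": "jog_arm", "data": {
  "commands": [
    [0,0,0,0,0,-9],
    [0,0,0,0,0,-18],
    [0,0,0,0,0,-27],
    [0,0,0,0,0,-36],
    [0,0,0,0,0,-45]
  ]
}}

```text
time_s: 13.85
eef_pos: [0.4945, -0.3072, 0.1079]
eef_rot: [[0.856, 0.002, 0.518], [-0.518, -0.001, 0.856], [0.002, -1.0, 0.0]]
wrist_force: [5.3, -0.0, -3.6]
gripper_width: 0.0214
```

Request:
{"op": "jog_arm", "data": {
  "commands": [
    [0,0,0,0,0,-9],
    [0,0,0,0,0,-18],
    [0,0,0,0,0,-27],
    [0,0,0,0,0,-36],
    [0,0,0,0,0,-42]
  ]
}}

```text
time_s: 14.48
eef_pos: [0.495, -0.3079, 0.1079]
eef_rot: [[0.286, 0.002, 0.958], [-0.958, -0.003, 0.286], [0.004, -1.0, 0.001]]
wrist_force: [3.2, -3.9, -2.4]
gripper_width: 0.0214
```

```bash
cat > look.py <<'E'
from plan import *; import sys
o=r.get_obs(); R=o['eef_rot']; print('jaw',np.degrees(np.arctan2(R[1][0],R[0][0])).round(2),'tcp',np.round(o['eef_pos'],4))
for n,b in (('side',(250,220,320,290)),('top',(280,170,360,230))):
    im=r.capture(n)[b[1]:b[3],b[0]:b[2],::-1]; k=min(800/im.shape[1],600/im.shape[0]); cv2.imwrite(f'pics/{n}_{sys.argv[1]}.png',cv2.resize(im,None,fx=k,fy=k,interpolation=cv2.INTER_CUBIC))
E
python3 look.py 12
```

```text
jaw -73.36 tcp [ 0.495  -0.3079  0.1079]
```

View pics/side_12.png

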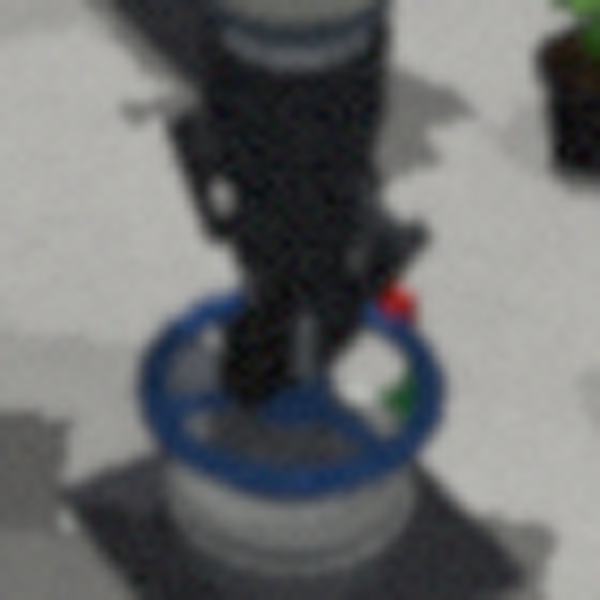

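View pics/top_12.png

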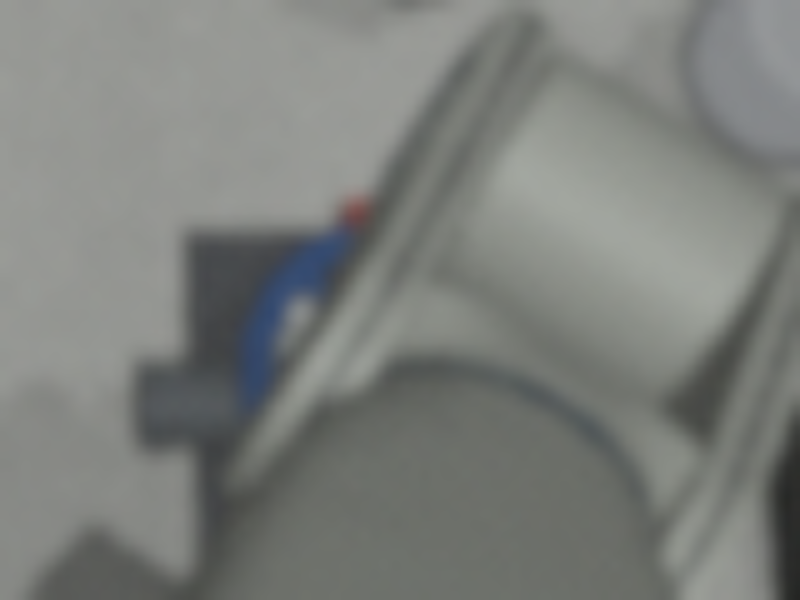

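```bash
python3 - <<'E'
from wheel import *
A=(.4938,-.3072)
im=r.capture('top'); print('ptr top now',cent(im,'r',(308,184,325,198)))
im=r.capture('side'); print('ptr side now',cent(im,'r',(285,245,305,265)),'mark side',cent(im,'g',(288,258,304,272)))
for a in (104.1,20,16.6,12,8.6,6): print(a,[proj(n,[A[0]+.07*np.cos(np.radians(a)),A[1]+.07*np.sin(np.radians(a)),z])[0].round(1).tolist() for n in('top','side') for z in (.095,.085,.069,.06)])
# green at start, raw_top saved
t=cv2.imread('pics/raw_top.png')[:,:,::-1].astype(int); s=t[186:196,308:330]; g=s[...,1]-np.maximum(s[...,0],s[...,2]); print(g)
E
```

```text
ptr top now (array([315.  , 190.64]), np.float64(14.0))
ptr side now (array([295.98, 254.64]), np.float64(471.0)) mark side (array([295.91, 265.88]), np.float64(91.0))
104.1 [[303.0, 211.2], [302.7, 211.5], [302.2, 212.0], [301.9, 212.3], [270.2, 254.8], [270.2, 256.9], [270.2, 260.2], [270.3, 262.0]]
20 [[314.0, 190.2], [313.6, 190.6], [312.9, 191.3], [312.6, 191.7], [295.4, 254.8], [295.3, 256.9], [295.2, 260.2], [295.2, 262.0]]
16.6 [[315.0, 189.9], [314.6, 190.3], [313.9, 191.0], [313.5, 191.4], [296.2, 255.3], [296.2, 257.4], [296.1, 260.7], [296.0, 262.5]]
12 [[316.4, 189.5], [315.9, 190.0], [315.3, 190.7], [314.9, 191.1], [297.3, 256.0], [297.2, 258.1], [297.1, 261.4], [297.1, 263.2]]
8.6 [[317.4, 189.3], [317.0, 189.8], [316.3, 190.5], [315.9, 190.9], [298.0, 256.6], [298.0, 258.7], [297.9, 262.0], [297.8, 263.8]]
6 [[318.2, 189.2], [317.8, 189.7], [317.1, 190.4], [316.7, 190.8], [298.6, 257.0], [298.5, 259.1], [298.4, 262.4], [298.3, 264.3]]
[[  1   2   2   1   2   2   2   1   2   1   2   2   1   2   2   1   1   2
    2   1   2   2]
 [  2   2   2   2   2   2   2   2   1   2   2   1   1   2   2   2   2   1
    2   2   2   1]
 [  1   2   2   2   1   2   2   2   2   2   2   1   2   2   2   2   2   2
    1   2   2   3]
 [  1   2   2   2   2   2   2   5   5   4   3   3   2   2   2   2   1   2
    2   2   1   1]
 [  1   1   3   1   1   3   5   9  11   8   3  -1  -2  -1  -1   2   1   2
    2   2   1   2]
 [  1   2   1   2   1   3   3   6   7   1 -10 -14 -15 -14 -12 -10  -8  -4
   -1   1   2   2]
 [  2   1   2   1  -1  -6 -11 -15 -18 -24 -29 -31 -32 -31 -30 -28 -25 -19
  -14  -8  -4  -1]
 [  1  -2  -4  -9 -16 -24 -30 -34 -37 -38 -37 -35 -35 -34 -36 -36 -36 -34
  -31 -26 -22 -15]
 [ -5 -12 -20 -26 -34 -36 -35 -32 -33 -37 -36 -29 -23 -23 -25 -26 -29 -33
  -36 -36 -36 -32]
 [-13 -24 -31 -37 -36 -31 -21 -12 -17 -30 -31 -19  -8  -3  -6  -8 -12 -21
  -27 -32 -37 -38]]
```

```bash
python3 - <<'E'
from wheel import *
A=(.4938,-.3072)
def box(a,z0,z1):
    a=np.radians(a); rr=np.array([np.cos(a),np.sin(a)]); t=np.array([-rr[1],rr[0]]); return np.array([[*(np.array(A)+r_*rr+s*t),z] for z in(z0,z1) for r_ in(.067,.073) for s in(-.006,.006)])
outs=[]
b=(284,244,308,274); k=16
im=np.mean([r.capture('side').astype(float) for _ in range(4)],0).astype(np.uint8)
for a in (5,9,13):
    o=cv2.resize(im[b[1]:b[3],b[0]:b[2],::-1],None,fx=k,fy=k,interpolation=cv2.INTER_CUBIC)
    for bx,c in ((box(a,.045,.069),(0,255,255)),):
        h=hull((proj('side',bx)-[b[0]-.5,b[1]-.5])*k).astype(int); cv2.polylines(o,[h],True,c,1)
    h=(proj('side',torus(A))-[b[0]-.5,b[1]-.5])*k; cv2.polylines(o,[hull(h).astype(int)],True,(255,0,255),1)
    outs.append(o[:, :260] if False else cv2.resize(o,None,fx=.69,fy=.69))
cv2.imwrite('pics/ov13.png',np.hstack(outs)); print(np.hstack(outs).shape)
s=im[256:272,290:304].astype(int); print(s[...,1]-np.maximum(s[...,0],s[...,2]))
E
```

```text
(331, 795, 3)
[[ -4  -9 -25 -39 -34 -63 -75 -65 -29  -6  -1  -1  -3  -1]
 [ -3  -5 -21 -34 -40 -34 -28 -27 -17  -4  -1  -1   0   0]
 [  0  -2  -5 -14 -24 -30 -31 -28 -11  -1   0  -1  -1  -1]
 [  1   0  -1  -2  -6 -14 -25 -31 -23 -10  -1   0   0  -1]
 [  0   0   0  -1   0  -4 -12 -24 -29 -22  -7  -1  -2  -1]
 [ -1   0   0   0  -1   2  -1 -11 -27 -29 -13  -1   1   0]
 [  0  -1   0   0  -1  -1   2   0 -19 -30 -21  -6   0  -1]
 [  0   0  -1   0   0   1   5   6 -13 -30 -28 -11  -1  -1]
 [  1   1   1   0   3   6  13  14  -5 -26 -32 -17  -3  -1]
 [  3   3   2   5  14  18  21  22  -5 -28 -30 -16  -3   0]
 [  2   4   2   6  18  27  29  22  -6 -27 -31 -14  -3   0]
 [ -5  -2   1   4  10  23  26  17 -12 -29 -31 -13   0   0]
 [-21 -13  -4  -1   4   8  12   0 -22 -30 -28 -11   1  -2]
 [-29 -26 -16  -5  -1   1   0 -17 -30 -30 -22  -6   0  -1]
 [-23 -29 -26 -18  -8  -7 -17 -30 -31 -27 -11  -1  -1   0]
 [-13 -23 -28 -26 -23 -24 -31 -34 -30 -15  -3  -1   0   0]]
```

View pics/ov13.png

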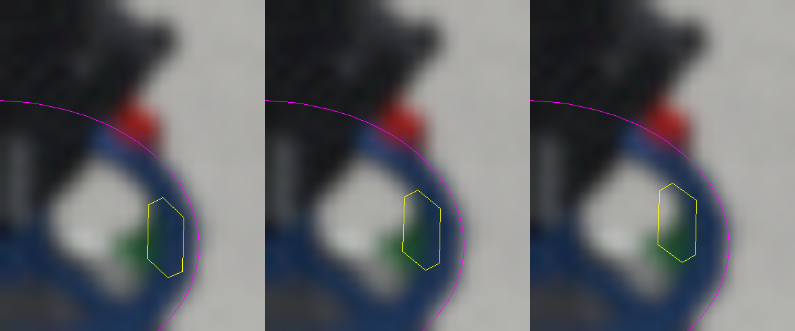

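```bash
python3 - <<'E'
from wheel import *
A=(.4938,-.3072)
for a in (2,5,8,11,14):
    u=np.array([np.cos(np.radians(a)),np.sin(np.radians(a))])
    s=least_squares(lambda v:proj('side',[*(np.array(A)+v[0]*u),v[1]])[0]-[296,265.8],[.065,.05],x_scale=[.01,.01]); print(a,s.x.round(4))
    s=least_squares(lambda v:proj('side',[*(np.array(A)+v[0]*u),v[1]])[0]-[296.5,263.7],[.065,.05],x_scale=[.01,.01]); print('  topedge',s.x.round(4))
print([ (r.tip_of('flow_mark','side')[:3])])
E
```

```text
2 [0.0564 0.062 ]
  topedge [0.0583 0.0714]
5 [0.0585 0.0588]
  topedge [0.0605 0.0681]
8 [0.0609 0.0554]
  topedge [0.0631 0.0646]
11 [0.0638 0.0516]
  topedge [0.066  0.0607]
14 [0.0671 0.0474]
  topedge [0.0695 0.0564]
[[{'xy': [238.8, 279.1], 'score': 0.76}, {'xy': [294.6, 262.3], 'score': 0.6}]]
```

The pointer matches the wheel model at 16.6°. The top view put the mark at about 8.5°; in the side view it is partly hidden by the ring, giving 5–11°. I turn 8° more, release, back off and look without the arm in the way.

Request:
{"op": "jog_arm", "data": {
  "commands": [
    [0,0,0,0,0,-4],
    [0,0,0,0,0,-8],
    [0,0,0,0,0,-8],
    [0,0,0,0,0,-8]
  ]
}}

```text
time_s: 15.42
eef_pos: [0.495, -0.308, 0.1079]
eef_rot: [[0.158, 0.002, 0.987], [-0.987, -0.004, 0.158], [0.004, -1.0, 0.001]]
wrist_force: [2.3, -3.0, -1.9]
gripper_width: 0.0211
```

Request:
{"op": "jog_arm", "data": {
  "commands": [
    [0,0,0,0,0,0],
    [0,0,0,0,0,0],
    [0,0,0,0,0,0],
    [0,0,0,0,0,0],
    [0,0,0,0,0,0]
  ],
  "grip": 1
}}

```text
time_s: 16.05
eef_pos: [0.4951, -0.308, 0.1079]
eef_rot: [[0.158, 0.002, 0.987], [-0.987, -0.004, 0.158], [0.004, -1.0, 0.001]]
wrist_force: [-0.5, 0.5, -0.1]
gripper_width: 0.0854
```

Request:
{"op": "jog_arm", "data": {
  "commands": [
    [0,0,4,0,0,0],
    [0,0,8,0,0,0],
    [-5,3,12,0,0,0],
    [-10,8,14,0,0,0],
    [-14,12,14,0,0,0]
  ]
}}

```text
time_s: 16.68
eef_pos: [0.3629, -0.1959, 0.2482]
eef_rot: [[0.157, 0.004, 0.988], [-0.988, -0.005, 0.157], [0.005, -1.0, 0.004]]
wrist_force: [0.1, 1.2, 0.7]
gripper_width: 0.0856
```

```bash
python3 look.py 14
```

```text
jaw -80.96 tcp [ 0.3629 -0.1959  0.2482]
```

View pics/side_14.png

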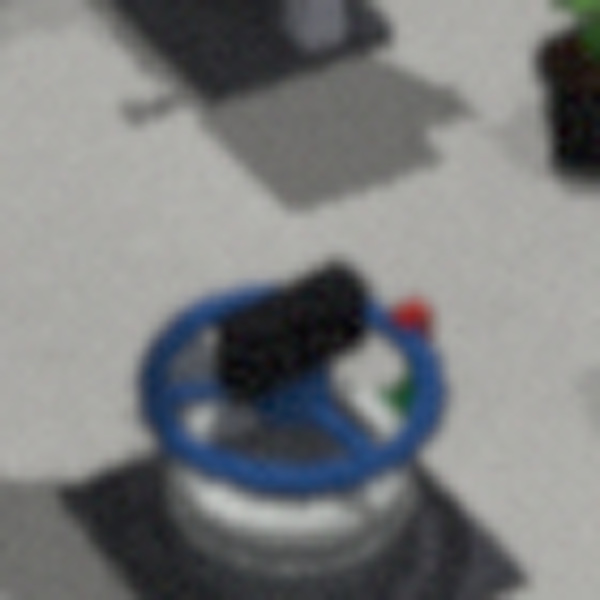

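View pics/top_14.png

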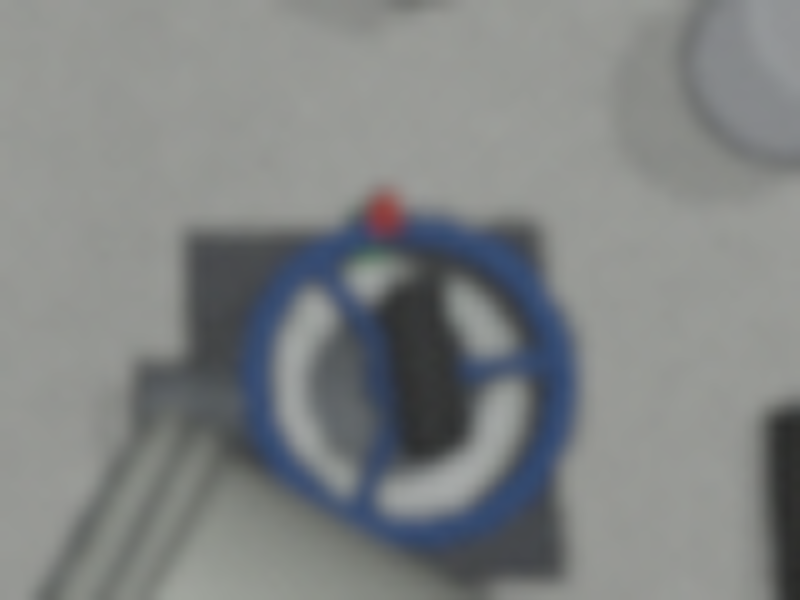

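```bash
python3 - <<'E'
from wheel import *
A=np.array([.4938,-.3072])
im=np.mean([r.capture('top').astype(float) for _ in range(4)],0); s=im[186:200,308:328]; g=s[...,1]-np.maximum(s[...,0],s[...,2]); print(g.round().astype(int))
rd=s[...,0]-np.maximum(s[...,1],s[...,2]); w=np.clip(rd-20,0,None); Y,X=np.mgrid[186:200,308:328]; p=np.array([(w*X).sum(),(w*Y).sum()])/w.sum(); print('ptr',p)
for z in(.085,.095,.1):
    d=onz('top',p,z)[:2]-A; print('ptr',z,np.degrees(np.arctan2(d[1],d[0])).round(1),np.hypot(*d).round(4))
w=np.clip(g-2,0,None); w[:8]=0; q=np.array([(w*X).sum(),(w*Y).sum()])/w.sum(); print('green',q)
for z in(.045,.055,.065):
    d=onz('top',q,z)[:2]-A; print(z,np.degrees(np.arctan2(d[1],d[0])).round(1),np.hypot(*d).round(4))
si=np.mean([r.capture('side').astype(float) for _ in range(4)],0); print(cent(si,'r',(285,245,308,265)))
E
```

```text
[[  1   2   2   2   2   2   2   2   2   2   1   2   2   2   2   2   2   2
    1   1]
 [  2   2   2   2   2   2   2   2   2   0   0   0   1   2   2   2   2   2
    2   2]
 [  2   2   2   2   1   2   2   1   0  -5 -10  -8  -2   1   2   2   1   2
    2   2]
 [  2   2   2   2   2   2   2   2  -5 -22 -35 -27  -9   0   2   2   2   2
    2   2]
 [  2   2   2   2   1   2   3   2 -14 -46 -64 -48 -17   0   0   0   1   2
    2   2]
 [  1   1   2   2   2   3   2   0 -19 -60 -76 -59 -23 -11 -12 -11  -8  -4
   -1   1]
 [  2   2   2   2  -1  -5 -10 -18 -23 -49 -62 -50 -21 -27 -29 -28 -26 -21
  -13  -8]
 [  0   0  -4  -9 -15 -23 -29 -32 -31 -23 -30 -22 -26 -31 -33 -35 -36 -34
  -30 -26]
 [ -4 -10 -18 -26 -32 -35 -34 -29 -19 -11 -10 -14 -18 -22 -24 -26 -28 -33
  -35 -36]
 [-12 -22 -31 -36 -38 -34 -23  -8   4   9   6   0  -3  -6  -8 -10 -15 -21
  -27 -32]
 [-22 -32 -36 -37 -36 -27  -9   4   9  10   7   4   2   1   0  -1  -3  -6
  -12 -19]
 [-31 -36 -32 -30 -32 -26  -9   2   5   4   4   3   2   1   1   1   0   0
    0  -5]
 [-35 -30 -19 -14 -22 -28 -18  -4   1   2   2   2   1   0   0   0   2   3
    2   1]
 [-33 -19  -6  -2  -9 -23 -26 -14  -4   0   1   1   1   0   0   1   2   3
    3   2]]
ptr [318.04667722 190.75237342]
ptr 0.085 5.5 0.0657
ptr 0.095 7.2 0.0641
ptr 0.1 8.1 0.0633
green [317.57920792 196.07920792]
0.045 1.9 0.0508
0.055 4.0 0.0492
0.065 6.2 0.0478
(array([297.68, 256.04]), np.float64(381.0))
```

```bash
python3 - <<'E'
from wheel import *
im=np.mean([r.capture('top').astype(float) for _ in range(6)],0).astype(np.uint8); cv2.imwrite('pics/top_late.png',im[:,:,::-1])
old=cv2.imread('pics/raw_top.png')
b=(308,184,328,200); f=lambda i:cv2.resize(i[b[1]:b[3],b[0]:b[2]],None,fx=20,fy=20,interpolation=cv2.INTER_NEAREST)
a=np.hstack([f(old),f(im[:,:,::-1])]); a=np.clip(a.astype(float)*1.6,0,255).astype(np.uint8); cv2.imwrite('pics/cmp15.png',a); print(a.shape)
print(im[188:193,312:323].tolist().__str__()[:1400])
E
```

```text
(320, 800, 3)
[[[152, 154, 150], [152, 153, 150], [153, 155, 151], [153, 155, 151], [149, 150, 146], [146, 141, 137], [146, 136, 133], [150, 142, 138], [153, 151, 147], [154, 155, 152], [154, 156, 152]], [[153, 154, 150], [152, 153, 149], [150, 153, 149], [147, 148, 144], [140, 134, 130], [138, 116, 112], [142, 108, 104], [148, 122, 118], [150, 141, 138], [151, 151, 148], [151, 153, 150]], [[152, 154, 150], [150, 152, 148], [142, 145, 141], [130, 132, 128], [122, 109, 106], [132, 85, 82], [142, 78, 74], [144, 96, 94], [139, 122, 122], [136, 136, 136], [137, 140, 140]], [[147, 149, 146], [141, 144, 141], [124, 129, 128], [103, 108, 108], [103, 84, 89], [126, 67, 71], [138, 63, 63], [134, 75, 77], [117, 94, 102], [106, 107, 118], [106, 114, 125]], [[127, 130, 131], [119, 124, 128], [98, 107, 117], [76, 86, 105], [86, 73, 96], [113, 64, 80], [122, 60, 68], [114, 63, 74], [92, 73, 93], [74, 82, 109], [72, 88, 116]]]
```

View pics/cmp15.png

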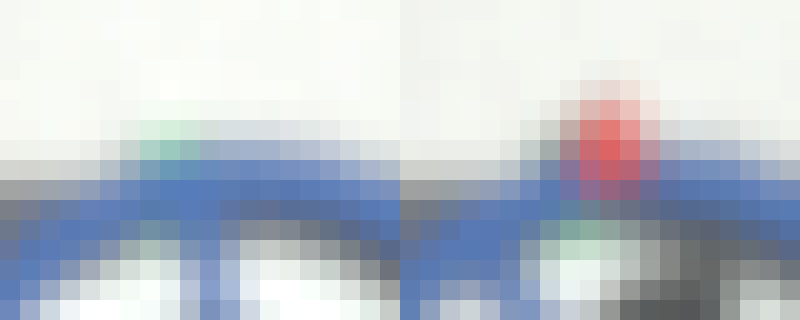

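Before/after crop: green was at col ≈316.3 on the outer rim. The red pointer now covers it at col 318.0 and sits higher, which accounts for 1.0–1.3 px of parallax, so the offset is about 1–2 mm. Last I check the gate and the bystanders.

```bash
python3 - <<'E'
from wheel import *
im=r.capture('side'); cv2.imwrite('pics/fin_s.png',cv2.resize(im[:,:,::-1],(800,600),interpolation=cv2.INTER_CUBIC))
print(cent(im,'r',(246,160,272,182)))
t=r.capture('top'); cv2.imwrite('pics/fin_t.png',cv2.resize(t[:,:,::-1],(800,600),interpolation=cv2.INTER_CUBIC))
for n in ('cup_a','jug','feed_bottle','brush'): print(n,[(np.round(onz('top',d['xy'],0.0),3).tolist(),round(d['score'],2)) for d in r.tip_of(n,'top')[:4]])
o=r.get_obs(); print(o['time_s'],np.round(o['wrist_force'],1))
E
```

```text
(array([257.31, 168.43]), np.float64(1290.0))
cup_a [([0.671, -0.316, 0.0], 0.77), ([0.417, -0.072, 0.0], 0.68), ([0.753, -0.148, 0.0], 0.61)]
jug [([0.643, -0.496, 0.0], 0.67), ([0.758, -0.136, 0.0], 0.34)]
feed_bottle [([0.554, 0.465, -0.0], 0.72)]
brush [([0.363, 0.208, 0.0], 0.7)]
17.775 [-0.  -0.3 -0.5]
```

View pics/fin_s.png

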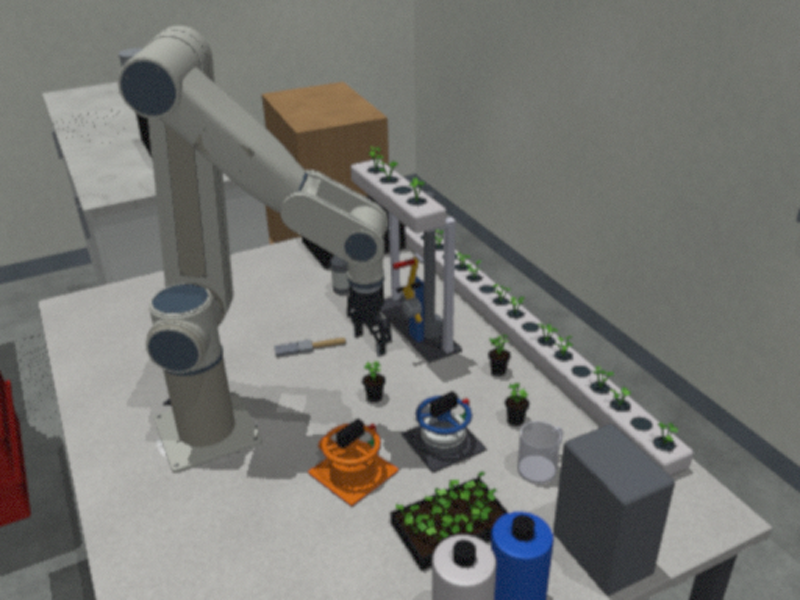

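View pics/fin_t.png

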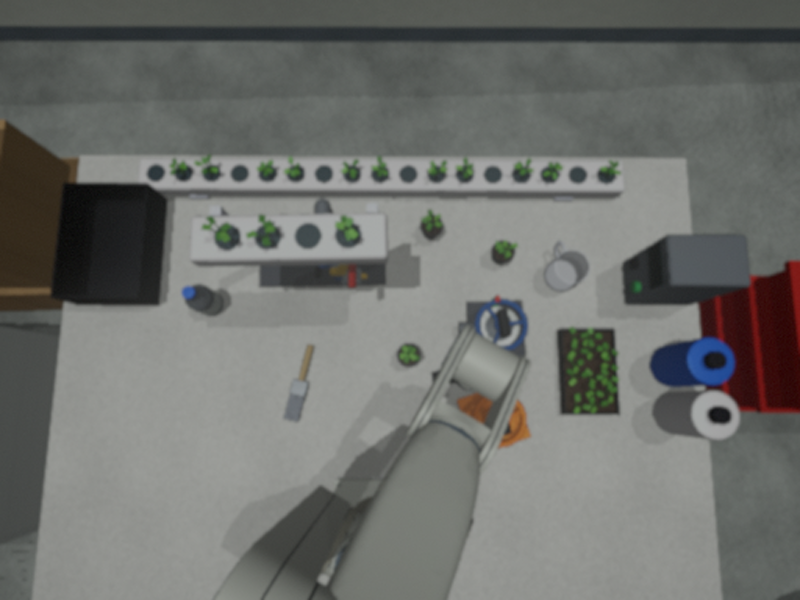

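The lever still rests open (side picture: red handle at (405,264)), the bystanders are where they were, and the arm is clear and touches nothing. I hand in.

```bash
python3 -c "
from workcell import r
print(r.hand_in())"
```

```text
the job is handed in; nothing more can be done
None
```

The gate is open and the flow wheel's pointer stands over the green mark. I handed the job in at about 18 s, without seeing a verdict.

**Gate:** I held the lever by its red handle all the way over to its open stop. A 47 N reaction showed it had reached the stop, and I eased off before letting go. Afterwards the handle's free end was seen at (252,170) px, against (251,171) predicted for 1.92 rad, so the lever rests open by itself. My first approach hit joint 4's limit, so I backed off and took the handle again at a 32° lean.

**Wheel:** I turned the blue wheel about 95° clockwise in one grasp, released it and moved the arm clear. The orange look-alike was left alone.

**Pointer over mark:** From the top view I judge the pointer to be 1–3 mm from the mark, against the 6 mm allowed. This is the least certain check, because the ring partly hides the mark:
- **Pointer:** the estimates put it at 7–10°.
- **Mark:** the outer sliver in the top view puts it at about 8–10°. The inner green patch and the side view only narrow it to about 5–11°.

**Other things:** The bottle, jug, brush and cups were found within about 13 mm of their first positions, which is about the detection scatter. The plug tray was only checked by eye. At the end the wrist force was about zero, and the robot touched nothing.

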